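Level the inspection stage, load the gears and bring the camera over

TASK

Get the gear inspection station ready: first turn the two thumb knobs of the levelling stage until its empty plate sits level (both bubbles between their marks), and only then stand every helical gear from the mat on the plate, boss up, wholly on the plate and none touching another; the plain bearing ring and the brass bush stay off it. With all the gears on and the plate still level, swing the camera head on its jointed boom over the middle of the plate, let go so that it stays there, and switch its ring light on by flipping the toggle on the light supply over to the far side. Do not knock over the calibration ball or the cleaner bottle.

Things in the scene. Friction and masses are not known exactly. Their poses are not given: they have to be found in the camera images.
- plate_mid (a point): Middle of the top face of the levelling stage's plate: dark square plate 180 x 180 x 12 mm, its top about 70 mm above the bench when level. z: the plate's normal; x and y: along its sides (x away from the robot at yaw 0). It tilts on a ball pivot under its far left corner, at (+75, +75, -20) mm, and two screws 200 mm from that pivot, by up to 0.045 rad about each axis.
- vial_a_mid (a point): Middle of the top of vial A, a tubular spirit level 76 mm long, 18 mm wide, 9 mm tall, along the plate's far edge (+106, 0 mm from plate_mid), lying along y: it shows the tilt that knob A sets. Its white bubble moves to the high side, 0.3 mm per milliradian, and lies between the two black marks when level.
- vial_b_mid (a point): Middle of the top of vial B, the same kind, along the plate's right edge (-43, -104 mm from plate_mid), lying along x: it shows the tilt that knob B sets.
- knob_a_grip (a point): Half way up knob A: dark knurled round knob 36 mm across, 22 mm tall; ear top 25 mm below this point. At (+75, -125) mm from plate_mid (far right). Clockwise from above raises this right (-y) side: 1 rad tilts the plate 0.00637 rad about its x axis (8 mm a turn). Starts 3 to 6.2 rad too low; stops 7.2 rad either side of level. Stiff (0.07 N m), stays where left.
- knob_b_grip (a point): Half way up knob B, same size and stiffness as A; ear top 25 mm below this point. At (-125, +75) mm from plate_mid (near left). Clockwise from above raises this near (-x) side: 1 rad tilts the plate 0.00637 rad about its y axis. Starts up to 6 rad too high or too low.
- gear0: A steel helical gear (two to four are present, all alike): toothed disc 52 mm across, 14 mm thick, with a plain round boss 24 mm across standing 28 mm higher (42 mm in all), 0.22 kg. Origin: centre of its underside; z runs up its bore. They start on the rubber mat at the left, boss up.
- gear1: A steel helical gear (two to four are present, all alike): toothed disc 52 mm across, 14 mm thick, with a plain round boss 24 mm across standing 28 mm higher (42 mm in all), 0.22 kg. Origin: centre of its underside; z runs up its bore. They start on the rubber mat at the left, boss up.
- gear2: A steel helical gear (two to four are present, all alike): toothed disc 52 mm across, 14 mm thick, with a plain round boss 24 mm across standing 28 mm higher (42 mm in all), 0.22 kg. Origin: centre of its underside; z runs up its bore. They start on the rubber mat at the left, boss up.
- gear3: A steel helical gear (two to four are present, all alike): toothed disc 52 mm across, 14 mm thick, with a plain round boss 24 mm across standing 28 mm higher (42 mm in all), 0.22 kg. Origin: centre of its underside; z runs up its bore. They start on the rubber mat at the left, boss up.
- head_grip (a point): On the vertical grip post (aluminium, 26 mm across, clear from 44 mm below this point to 18 mm above) on top of the camera head, 0.31 m up, on the lens axis. The head ends a boom of two level 260 mm links at 0.24 m height, turning on vertical axes at the far right pillar and the elbow (stiff, 0.9 and 0.7 N m; they stay where left). Starts aside to the right of the stage, elbow farther right.
- lens (a point): Centre of the lens under the camera head, 151 mm below head_grip on the same vertical axis, 158 mm above the bench. The head is a black tube with a ring light 72 mm across at its lower end.
- lamp_tip (a point): Tip of the steel toggle lever, 45 mm long, on top of the light supply (cream box 120 x 100 x 50 mm behind the mat at the left, yaw within 0.25 rad). This point's y axis is the lever's level hinge axis. It leans to the near side when off and swings to lean to the far side when on.
- lamp (a joint): Angle of the toggle: 0 off (leaning to the near side), 1.0 rad fully over to the far side (on). It stays where it is left.
- bearing: Plain bearing ring among the gears, 48 mm across, 24 mm bore, 14 mm tall. Not a gear. Origin: centre of its underside.
- bush: Brass flanged bush by the gears, flange 36 mm across, 30 mm tall. Not a gear. Origin: centre of its underside.
- calball: Calibration ball: white ball 22 mm across on a thin stem on a black foot 52 mm across, 107 mm tall, near right of the stage. Origin: centre of its underside.
- cleaner: White cleaner bottle 52 mm across, 150 mm tall, beyond the stage. Origin: centre of its underside.

How it is judged:
By the outcome, as a careful person would: the job done as asked, in the order asked, and still so for the second after the job is handed in, with the robot touching nothing.
Of gear0, gear1, gear2, gear3 only 2 to 4 are there at a start; the rules pass over those that are not, and their reading is None.
At some moment in a run one of gear0, gear1, gear2, gear3 may be knocked a few centimetres aside while the robot is not near it.
Once in a run the grip may slacken for a moment while it holds something.
It also fails if it takes over 210 s, if anything falls off the work surface, if the arm or the gripper's body presses on something with over 40 N, if the wrist force passes 120 N, or if a joint passes its speed limit or range.

ROBOT

A 6-joint arm with a two-finger parallel gripper is mounted at the origin on the work surface. World frame = base frame: x ahead of the robot, y to its left, z up, the work surface at z = 0. Lengths are in mm, angles in rad, forces in N, time in s.
With the tool pointing down it reaches from about 350 to 775 mm from the base axis. Payload 7.3 kg.
Tool frame: the origin (TCP) lies at the very end of the fingers, on their centre line; the grasp point (between the pads) lies 19 mm behind it; z points along the fingers, y is the line along which they close (so a half turn about z gives the same grasp; the last joint's range is limited). The gripper opens to 92 mm and grips with 3 to 60 N. Pads are 19 mm wide; open, the fingers measure 130 mm over their backs; the gripper's body (75 mm by 190 mm) begins 47 mm behind the grasp point.
Start: joints at [-0.146, 0.342, 1.524, -0, 1.275, -0.146], TCP at [525.019, 0.019, 226.741] pointing down, gripper open.
Joint ranges: [-2.53, 2.53], [-0.77, 2.02], [0.04, 2.7], [-1, 4.14], [0.28, 2.66], [-3.11, 3.11]. Speed limits (rad/s): [2.57, 2.57, 3.14, 3.14, 3.14, 3.14].

INTERFACE

Orientations are given as [roll, pitch, yaw] about the fixed x, y, z axes, in that order (R = Rz(yaw) Ry(pitch) Rx(roll)).
In Python, from plant import * gives the robot as it stands.
- The arm moves only by the tool arm_command, never from a script. Its arguments are lists of equal length, an entry for each row: "gripper": the finger opening in mm, from 0 to 91.8; "dp": the shift along the tool's x, y, z in units of 25 mm (1.0 is 25 mm), a list of three; "twist": the turn about the tool's z in units of 5 degrees (1.0 is 5 degrees). A call has exactly 5 rows; each row shifts and turns the commanded pose from where the row before left it, along the tool's axes as they then stand; what a row does not reach is not made up. A row lasts 1/8 s, in which the tool goes at most 62.5 mm and 10.7 degrees, less where a joint would pass 70% of its speed; a pose out of reach is approached as far as the arm can. A call is refused whole if a number of a shift passes 1 or a number of a turn 1, either way. A call with a gripper value outside its range is refused whole. The fingers move at their own pace and stop on an object; the grip force is fixed at half the most. Time passes only in rows, so rows that do not move let the fingers close, or fill a call up. It gives the time, the measured TCP pose, the force, the opening and the grip force at its end, in the units of the state.
- get_obs(): the state, without advancing time (a new reading comes with each control period).
- capture(name): name is "scene" or "side" or "wrist"; returns the picture (480x640x3 uint8, red, green, blue); there is no depth.
- get_calibration(name): a dict with "mtx" (3x3 intrinsics, pixels), "dist_coeffs" ([k1, k2, p1, p2, k3] as OpenCV has them; the pictures are not rectified), "position" and "attitude" of the camera in the world; the wrist camera has in their place "mount" (4x4, takes a point from camera to tool coordinates, whose origin is the TCP and whose axes are the flange's). Camera axes: x right, y down, z forward; pixel columns grow to the right and rows downward; lengths in mm; the calibration is good to about 2 mm. A picture is of the moment at which its call begins: read the wrist's pose just before it. get_calibration takes no time and is no camera call.
- close_job(): hands the job in; it is judged then, once.
The state is a dict: "time": time; "joint_positions": joint angles; "dq": joint speeds; "tau": joint torques, N m; "tool_pos": TCP position; "tcp_rot": TCP orientation; "contact_force": force on the tool from outside, world axes, zero at the start; "moment": the same for the moment, N m; "grip_width": finger opening in mm; "finger_force": force on a finger pad.
Only numpy, scipy, OpenCV 4.12 (cv2) and the standard library are available. Lean on these libraries where they do the work, as an engineer would, in place of code of your own. Each camera call takes 0.05 s, during which the arm holds its last target. There are 200 camera calls.

## Working session

There is one attempt and no reset: what is moved stays moved. The work goes in short steps, Python scripts to look and compute and a tool call to move; the robot and the scene stay as the last step left them, time stands still between calls to the robot, and variables do not carry over. Pictures are saved under pics/ and viewed, at most 14 in all, crops included, and the job is handed in when it is done.

Besides the shell and the picture viewer there is one more tool, called after "Call:" as name([rows], argument=value, ...), one row to a line, values as JSON. arm_command: Moves the arm, as the interface text tells. Its arguments: {"type":"object","properties":{"gripper":{"type":"array"},"dp":{"type":"array"},"twist":{"type":"array"}},"required":["gripper","dp","twist"]}

```bash
ls; mkdir -p pics
cat > h.py <<'E'
import numpy as np, cv2
from plant import *
from scipy.spatial.transform import Rotation as R
def cam(n,obs=None):
    c=get_calibration(n); K=np.array(c["mtx"],float); d=np.array(c["dist_coeffs"],float)
    if "mount" in c:
        o=obs or get_obs(); T=np.eye(4); T[:3,:3]=R.from_euler('xyz',o["tcp_rot"]).as_matrix(); T[:3,3]=o["tool_pos"]
        T=T@np.array(c["mount"],float); return K,d,T[:3,3],T[:3,:3]
    a=np.array(c["attitude"],float)
    Rm=a if a.shape==(3,3) else R.from_euler('xyz',a).as_matrix()
    return K,d,np.array(c["position"],float),Rm
def ray(C,px):
    K,d,p,Rm=C
    u=cv2.undistortPoints(np.array(px,float).reshape(-1,1,2),K,d).reshape(-1,2)
    v=np.c_[u,np.ones(len(u))]@Rm.T
    return p,v/np.linalg.norm(v,axis=1)[:,None]
def onz(C,px,z):
    p,v=ray(C,px); return p+v*((z-p[2])/v[:,2])[:,None]
def proj(C,X):
    K,d,p,Rm=C; r=cv2.Rodrigues(Rm.T)[0]
    return cv2.projectPoints(np.array(X,float).reshape(-1,1,3),r,-Rm.T@p,K,d)[0].reshape(-1,2)
def shot(n,name):
    o=get_obs(); im=np.array(capture(n)); cv2.imwrite(f"pics/{name}.png",im[:,:,::-1]); return im,cam(n,o)
E
python3 - <<'E'
from h import *
print(get_obs())
for n in("scene","side","wrist"):
    c=get_calibration(n); print(n,c)
    shot(n,n+"0")
a=cv2.imread("pics/scene0.png");b=cv2.imread("pics/side0.png")
E
```

```text
pics
{'time': 0.0, 'joint_positions': array([-1.45973357e-01,  3.42720192e-01,  1.52502499e+00,  2.02829565e-05,
        1.27537910e+00, -1.45982832e-01]), 'dq': array([ 0.00021821,  0.00072685, -0.00117046, -0.00138648,  0.00015661,
       -0.00155932]), 'tau': array([ 7.61924657e-04, -4.31245601e+01, -2.44219762e+01,  7.17750052e-02,
        5.59406646e-02, -1.04314388e-04]), 'tool_pos': array([5.24595737e+02, 1.01919143e-01, 2.26043488e+02]), 'tcp_rot': array([-3.14008014e+00, -2.41987056e-04,  1.57079970e+00]), 'contact_force': array([-0.07282544,  0.33589025,  0.63122178]), 'moment': array([-0.01462393,  0.06253227, -0.04343532]), 'finger_force': 0.0, 'grip_width': 91.60887040552952}
scene {'mtx': array([[515.74609195,   0.        , 314.62456521],
       [  0.        , 515.74609195, 232.55794826],
       [  0.        ,   0.        ,   1.        ]]), 'dist_coeffs': array([0.03820242, 0.        , 0.        , 0.        , 0.        ]), 'position': array([1077.68526145, -425.7884422 ,  982.02105735]), 'attitude': array([-2.39864503,  0.01666045,  0.8417412 ])}
side {'mtx': array([[56
[... 260 characters left out ...]
56448, 954.94635492, 876.02166445]), 'attitude': array([-2.21456632,  0.00602908, -2.99989559])}
wrist {'mtx': array([[379.3657168 ,   0.        , 320.48603127],
       [  0.        , 379.3657168 , 235.87248053],
       [  0.        ,   0.        ,   1.        ]]), 'dist_coeffs': array([-0.0358097,  0.       ,  0.       ,  0.       ,  0.       ]), 'mount': array([[-9.13668628e-04, -9.64326455e-01, -2.64714287e-01,
         7.09612884e+01],
       [ 9.99999504e-01, -9.85835060e-04,  1.39768256e-04,
         7.34343868e-01],
       [-3.95746851e-04, -2.64714028e-01,  9.64326878e-01,
        -1.57881088e+02],
       [ 0.00000000e+00,  0.00000000e+00,  0.00000000e+00,
         1.00000000e+00]])}
```

View pics/scene0.png

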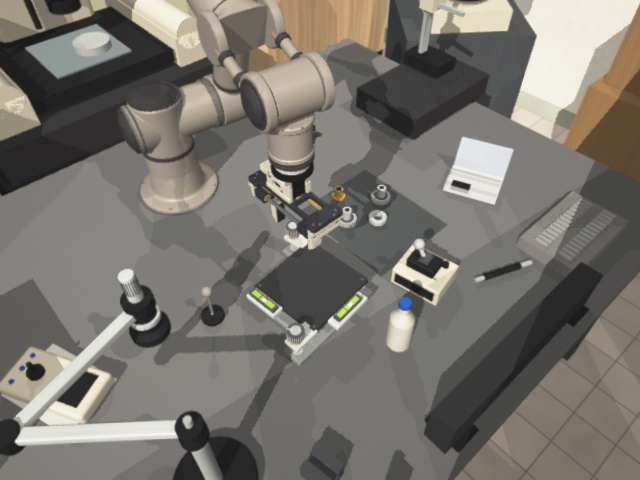

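View pics/side0.png

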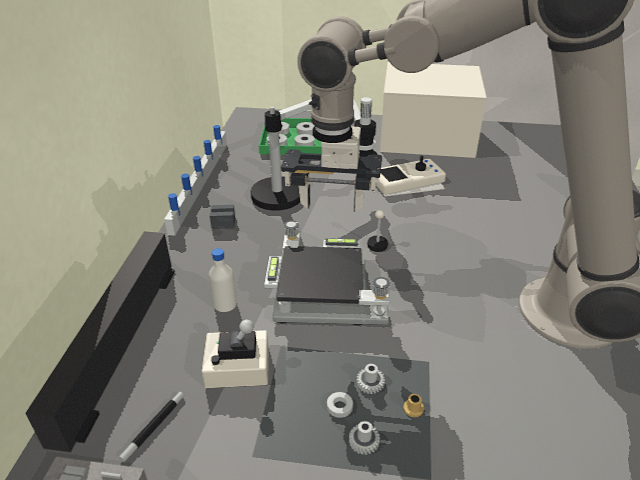

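View pics/wrist0.png

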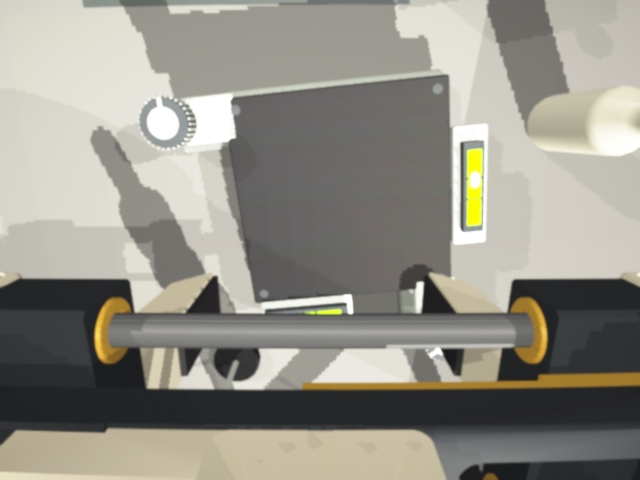

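```bash
cat >> h.py <<'E'
def tri(obs):
    A=np.zeros((3,3));b=np.zeros(3);L=[]
    for C,px in obs:
        p,v=ray(C,[px]);v=v[0];M=np.eye(3)-np.outer(v,v);A+=M;b+=M@p;L.append((p,M))
    X=np.linalg.solve(A,b); return X.round(1),[round(float(np.linalg.norm(M@(X-p))),1) for p,M in L]
E
python3 - <<'E'
from h import *
S,D,W=cam("scene"),cam("side"),cam("wrist")
print("plate corners w",onz(W,[(232,95),(448,75),(258,300)],70).round(1))
print("knobB",tri([(S,(292,230)),(D,(381,284)),(W,(162,123))]))
print("knobB2",tri([(S,(292,230)),(D,(381,284))]))
print("knobA",tri([(S,(295,329)),(D,(291,227))]))
print("lamp tip",tri([(S,(420,243)),(D,(246,326))]))
print("post",tri([(S,(125,277)),(D,(366,100))]))
print("g0",tri([(S,(382,187)),(D,(371,368))]), "g1",tri([(S,(349,210)),(D,(365,427))]))
print("bear",onz(S,[(377,218)],10),onz(D,[(340,404)],10)); print("bush",tri([(S,(339,191)),(D,(414,399))]))
print("ball",tri([(S,(206,291)),(D,(380,214))]),"cleaner",tri([(S,(404,302)),(D,(218,254))]))
for n,C in(("g0?",onz(D,[(371,368),(365,427)],42)),("S",onz(S,[(382,187),(349,210)],42))):print(n,C.round(1))
E
```

```text
plate corners w [[456.   99.5  70. ]
 [624.4 114.3  70. ]
 [468.9 -75.1  70. ]]
knobB (array([411.8,  75.5,  94.2]), [4.6, 2.4, 4.2])
knobB2 (array([413.7,  73. ,  93.2]), [2.6, 2.6])
knobA (array([630.1, -97.1,  97.1]), [0.8, 0.8])
lamp tip (array([654.5, 245.7, 114.2]), [1.9, 1.9])
post (array([ 482.8, -320.7,  323.3]), [1.3, 1.3])
g0 (array([439.7, 322.3, 107.6]), [25.7, 25.7]) g1 (array([399. , 313.7, -31.2]), [24.1, 24.1])
bear [[473.02620148 311.62487165  10.        ]] [[468.16657975 315.23595571  10.        ]]
bush (array([338.4, 298.9,  24.6]), [2.8, 2.8])
ball (array([ 428.7, -176.4,   96.6]), [1.8, 1.8]) cleaner (array([750.2,  81.8, 144.9]), [0.2, 0.2])
g0? [[417.5 251.   42. ]
 [419.1 379.3  42. ]]
S [[421.9 381.3  42. ]
 [424.4 255.4  42. ]]
```

Run:
```python
import cv2,numpy as np
a=cv2.imread("pics/scene0.png");b=cv2.imread("pics/side0.png")
c1=cv2.resize(a[165:270,310:470],(640,420),interpolation=cv2.INTER_CUBIC)[:, :400]
z=lambda im,y0,y1,x0,x1:cv2.resize(im[y0:y1,x0:x1],(400,300),interpolation=cv2.INTER_CUBIC)
top=np.hstack([z(a,170,230,320,400),z(b,350,455,310,450)])
bot=np.hstack([z(a,225,300,385,485),z(b,310,385,195,295)])
cv2.imwrite("pics/c1.png",np.vstack([top,bot]))
```

```text
(no output)
```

View pics/c1.png

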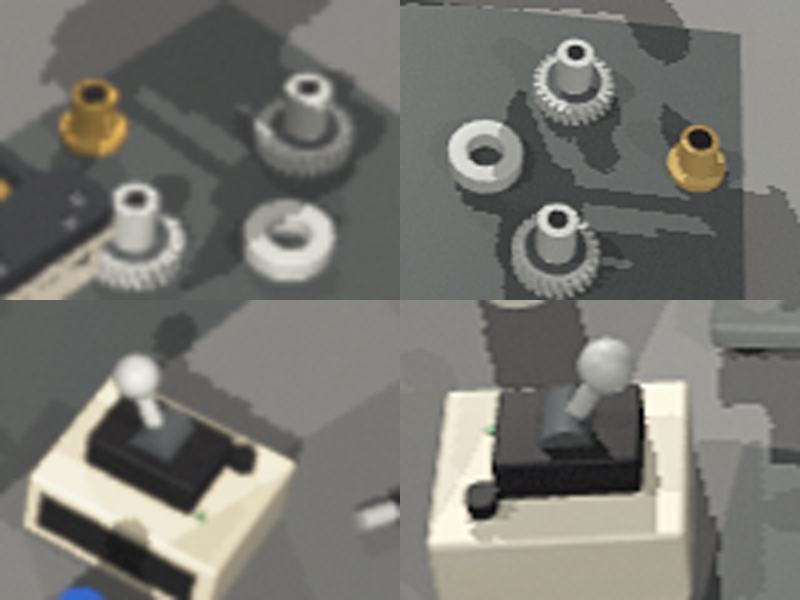

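Call:
arm_command([
  [-0.78,0.84,0],
  [-0.78,0.84,0],
  [-0.78,0.84,0],
  [-0.78,0.84,0],
  [-0.78,0.84,0],
], gripper=[56,56,56,56,56], twist=[0,0,0,0,0])

```text
time: 0.78
tool_pos: [630.5, -98.1, 226.3]
tcp_rot: [-3.141, -0.0, 1.571]
contact_force: [0.5, 0.2, -0.1]
grip_width: 56.4
finger_force: 0.0
```

Run:
```python
from h import *
im,W=shot("wrist","w1"); o=get_obs(); print(o["tool_pos"],o["joint_positions"],o["time"])
```

```text
[ 632.28471833 -100.72341478  225.73566661] [-2.77091611e-01  5.59282142e-01  1.17634641e+00 -1.00067534e-03
  1.40496823e+00 -2.75222029e-01] 0.825
```

View pics/w1.png

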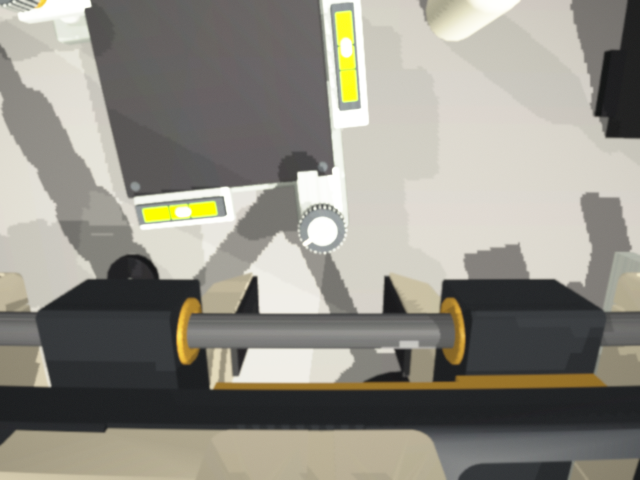

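```bash
cat >> h.py <<'E'
def vials(im,C,z=68,v=True):
    """yellow tube blobs -> axis; bubble (white) offset from mid of tube, in mm, in world"""
    h=cv2.cvtColor(im,cv2.COLOR_RGB2HSV)
    y=((h[...,0]>20)&(h[...,0]<40)&(h[...,1]>140)&(h[...,2]>120)).astype(np.uint8)
    m=cv2.morphologyEx(y,cv2.MORPH_CLOSE,np.ones((13,13)))
    n,l,st,_=cv2.connectedComponentsWithStats(m); out=[]
    for i in range(1,n):
        if st[i,4]<300: continue
        c=cv2.findContours((l==i).astype(np.uint8),0,2)[0][0]
        (cx,cy),(w,hh),a=cv2.minAreaRect(c)
        box=cv2.boxPoints(((cx,cy),(w,hh),a)); e=sorted([(np.linalg.norm(box[k]-box[k-1]),k) for k in range(4)])
        k1,k2=e[0][1],e[1][1]; p=(box[k1]+box[k1-1])/2; q=(box[k2]+box[k2-1])/2
        ys,xs=np.where((l==i)&(h[...,1]<100)&(h[...,2]>190)); b=(xs.mean(),ys.mean()) if len(xs) else (cx,cy)
        P,Q,B=onz(C,[p,q,b],z); u=(Q-P)/np.linalg.norm(Q-P)
        s=np.linspace(0,1,161); pr=[cv2.getRectSubPix(im,(1,1),tuple(map(float,p+(q-p)*t)))[0,0] for t in s]
        prof=np.array([int(x.min()) if x[2]>150 else -int(255-x[:2].mean()) for x in pr])
        out.append((P.round(1),Q.round(1),round(float((B-(P+Q)/2)@u),2),round(float(np.linalg.norm(Q-P)),1),len(xs)))
        if v: print(out[-1]); print("prof",[(int(x[0]),int(x[2])) for x in pr[::3]])
    return out
E
python3 - <<'E'
from h import *
im=cv2.imread("pics/w1.png")[:,:,::-1].copy(); W=cam("wrist")
vials(im,W)
print("knobA",onz(W,[(321,229)],106), "knob shoulder", onz(W,[(322,235)],100))
print("ear corners",onz(W,[(297,173),(342,170)],70))
print("corner",onz(W,[(135,187),(323,166)],70))
E
```

```text
(array([650.2,  57.7,  68. ]), array([656.7,  -5.6,  68. ]), -7.03, 63.7, 207)
prof [(245, 108), (255, 50), (255, 37), (255, 35), (255, 37), (255, 37), (255, 39), (255, 36), (255, 36), (255, 36), (255, 38), (255, 37), (255, 39), (255, 38), (255, 39), (254, 121), (254, 239), (255, 255), (255, 255), (255, 255), (255, 255), (255, 255), (255, 255), (255, 255), (255, 255), (255, 255), (255, 255), (255, 199), (255, 55), (255, 34), (255, 34), (255, 32), (255, 31), (255, 33), (245, 52), (240, 58), (254, 34), (255, 28), (255, 26), (255, 26), (255, 24), (255, 29), (255, 29), (255, 28), (255, 24), (255, 21), (255, 23), (255, 21), (255, 21), (255, 22), (255, 21), (255, 21), (255, 27), (252, 70)]
(array([481.4, -97.5,  68. ]), array([544.4, -91.5,  68. ]), 2.99, 63.3, 146)
prof [(222, 116), (249, 48), (253, 2), (253, 0), (253, 0), (253, 0), (253, 0), (253, 0), (253, 0), (253, 0), (253, 0), (253, 0), (253, 0), (253, 0), (253, 0), (253, 0), (253, 0), (253, 0), (248, 8), (218, 38), (238, 21), (252, 0), (253, 16), (254, 141), (255, 242), (255, 255), (255, 255), (255, 255), (255, 255), (255, 255), (25
[... 532 characters left out ...]
5), (231, 65), (229, 65), (224, 64), (221, 64), (223, 65), (228, 67), (231, 69), (230, 68), (226, 66), (222, 67), (220, 64), (222, 64), (228, 64), (229, 66), (226, 63), (223, 61), (224, 61), (228, 62), (233, 64), (235, 66), (234, 63), (232, 62), (230, 63), (232, 64), (234, 65), (234, 64), (233, 64), (231, 63), (230, 62), (228, 62), (226, 62), (221, 60), (212, 58), (201, 56), (186, 53), (166, 51)]
knobA [[ 633.53462464 -100.73568368  106.        ]] knob shoulder [[ 634.30945516 -107.07494616  100.        ]]
ear corners [[614.01151143 -62.46730344  70.        ]
 [650.91450947 -60.12675686  70.        ]]
corner [[478.38048071 -73.26452727  70.        ]
 [635.35398206 -56.84899197  70.        ]]
```

Call:
arm_command([
  [0,0,0.8],
  [0,0,0.8],
  [0,0,0.8],
  [0,0,0],
  [0,0,0],
], gripper=[56,56,56,56,56], twist=[-1,-1,-1,-1,-1])

```text
time: 1.45
tool_pos: [629.6, -97.3, 165.9]
tcp_rot: [-3.14, -0.001, 2.01]
contact_force: [0.3, -0.5, -0.3]
grip_width: 55.9
finger_force: 0.0
```

Call:
arm_command([
  [0,0,0],
  [0,0,0],
  [0,0,0],
  [0,0,0],
  [0,0,0],
], gripper=[56,56,56,56,56], twist=[-1,-1,-1,-1,-1])

```text
time: 2.08
tool_pos: [629.7, -97.3, 166.3]
tcp_rot: [-3.141, -0.001, 2.446]
contact_force: [-0.0, -0.5, 0.7]
grip_width: 55.7
finger_force: 0.0
```

Run:
```python
from h import *
im,W=shot("wrist","w2"); o=get_obs(); print(o["tool_pos"],o["tcp_rot"],o["joint_positions"],o["time"])
k=proj(W,[[633.6,-101.5,106],[633.6,-101.5,84]]);print(k)
x,y=k[0].astype(int)
c=cv2.resize(im[max(0,y-70):y+80,max(0,x-100):x+100],(800,600))[:,:,::-1]; cv2.imwrite("pics/w2c.png",c); print(max(0,x-100),max(0,y-70))
```

```text
[629.74230655 -97.3584356  166.30382824] [-3.14125227e+00 -7.28494177e-04  2.44971399e+00] [-2.73562715e-01  5.96379914e-01  1.27650825e+00 -1.58159154e-05
  1.26950844e+00 -1.15247580e+00] 2.125
[[318.8223507  261.5284885 ]
 [318.96225477 250.60901813]]
218 191
```

View pics/w2c.png

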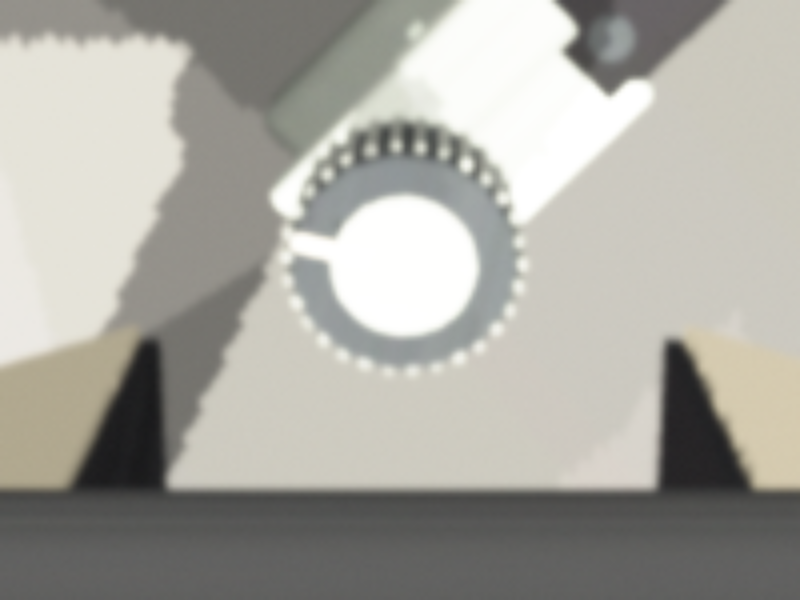

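Run:
```python
from h import *
o=get_obs();W=cam("wrist",o)
Rm=R.from_euler('xyz',o["tcp_rot"]).as_matrix()
for z in(102,105):
    X=onz(W,[(319.5,257.8)],z)[0]; print(X,Rm.T@(X-o["tool_pos"])/25)
```

```text
[ 633.07189345 -100.53244421  102.        ] [-0.18543032 -0.01192113  2.57202293]
[632.29879007 -99.87987097 105.        ] [-0.14487654 -0.01159057  2.45205233]
```

Call:
arm_command([
  [-0.17,-0.01,0.8],
  [0,0,0.8],
  [0,0,0.8],
  [0,0,0.7],
  [0,0,0.35],
], gripper=[56,56,56,56,56], twist=[0,0,0,0,0])

```text
time: 2.75
tool_pos: [632.6, -100.3, 79.2]
tcp_rot: [-3.141, -0.001, 2.443]
contact_force: [0.3, -0.3, -0.1]
grip_width: 56.0
finger_force: 0.0
```

Call:
arm_command([
  [0,0,0],
  [0,0,0],
  [0,0,0],
  [0,0,0],
  [0,0,0],
], gripper=[33,33,33,33,33], twist=[0,0,0,0,0])

```text
time: 3.38
tool_pos: [633.0, -101.3, 81.3]
tcp_rot: [-3.141, 0.001, 2.443]
contact_force: [-3.2, -4.4, 2.9]
grip_width: 35.0
finger_force: 30.0
```

Call:
arm_command([
  [0,0,0],
  [0,0,0],
  [0,0,0],
  [0,0,0],
  [0,0,0],
], gripper=[33,33,33,33,33], twist=[1,1,1,1,1])

```text
time: 4.0
tool_pos: [632.4, -101.7, 81.8]
tcp_rot: [-3.14, 0.001, 2.004]
contact_force: [-7.1, -5.0, 8.1]
grip_width: 35.0
finger_force: 30.0
```

Run:
```python
from h import *
o=get_obs();print(o["tool_pos"],o["contact_force"],o["moment"],o["grip_width"],o["finger_force"],o["joint_positions"])
```

```text
[ 632.38322804 -101.6933601    81.79340524] [-7.12888533 -4.98883114  8.13283944] [-0.95729232  1.41034087  0.0406974 ] 34.983421548994976 29.95547264814377 [-0.27789118  0.68437289  1.36230989 -0.00251553  1.09526291 -0.7103216 ]
```

Call:
arm_command([
  [0,0,-0.03],
  [0,0,-0.03],
  [0,0,-0.02],
  [0,0,-0.01],
  [0,0,-0.005],
], gripper=[33,33,33,33,33], twist=[1,1,1,1,1])

```text
time: 4.62
tool_pos: [631.5, -101.7, 82.5]
tcp_rot: [-3.138, 0.002, 1.568]
contact_force: [-4.6, -6.3, -1.1]
grip_width: 35.3
finger_force: 29.9
```

Call:
arm_command([
  [0,0,-0.005],
  [0,0,-0.005],
  [0,0,-0.005],
  [0,0,-0.005],
  [0,0,-0.005],
], gripper=[33,33,33,33,33], twist=[1,1,1,1,1])

```text
time: 5.25
tool_pos: [630.8, -101.3, 83.1]
tcp_rot: [-3.137, 0.003, 1.132]
contact_force: [-6.7, -5.4, 2.0]
grip_width: 35.2
finger_force: 30.0
```

Call:
arm_command([
  [0,0,-0.005],
  [0,0,-0.005],
  [0,0,-0.005],
  [0,0,-0.005],
  [0,0,-0.005],
], gripper=[33,33,33,33,33], twist=[1,1,1,1,1])

```text
time: 5.88
tool_pos: [630.3, -100.8, 83.7]
tcp_rot: [-3.137, 0.005, 0.695]
contact_force: [-8.3, -4.5, 2.8]
grip_width: 35.3
finger_force: 30.0
```

Call:
arm_command([
  [0,0,-0.005],
  [0,0,-0.005],
  [0,0,-0.005],
  [0,0,-0.005],
  [0,0,-0.005],
], gripper=[33,33,33,33,33], twist=[1,1,1,1,1])

```text
time: 6.5
tool_pos: [630.0, -100.0, 84.2]
tcp_rot: [-3.138, 0.007, 0.259]
contact_force: [-10.5, -0.9, 2.6]
grip_width: 35.2
finger_force: 30.0
```

Run:
```python
from h import *
o=get_obs();print(o["time"],o["tool_pos"],o["contact_force"],o["moment"],o["grip_width"],o["finger_force"],o["joint_positions"])
for n in("scene","side"):
    im,C=shot(n,n+"1")
    for r in vials(im,C,v=False): print(n,r)
```

```text
6.5 [ 630.00225801 -100.04521957   84.18110513] [-10.4804948   -0.92258953   2.63619205] [0.31755328 2.03217438 0.15344208] 35.1545307589199 30.024178326129913 [-2.77272601e-01  6.80988783e-01  1.36159043e+00 -6.02554526e-04
  1.10642625e+00  1.03502370e+00]
```

Call:
arm_command([
  [0,0,-0.005],
  [0,0,-0.005],
  [0,0,-0.005],
  [0,0,-0.005],
  [0,0,-0.005],
], gripper=[33,33,33,33,33], twist=[1,1,1,1,1])

```text
time: 7.22
tool_pos: [630.0, -99.2, 84.7]
tcp_rot: [-3.14, 0.008, -0.177]
contact_force: [-10.2, 1.0, 2.6]
grip_width: 35.3
finger_force: 30.0
```

Call:
arm_command([
  [0,0,-0.005],
  [0,0,-0.005],
  [0,0,-0.005],
  [0,0,-0.005],
  [0,0,-0.005],
], gripper=[33,33,33,33,33], twist=[1,1,1,1,1])

```text
time: 7.85
tool_pos: [630.2, -98.5, 85.3]
tcp_rot: [3.141, 0.008, -0.614]
contact_force: [-10.1, 4.0, 1.4]
grip_width: 35.1
finger_force: 30.0
```

Call:
arm_command([
  [0,0,-0.005],
  [0,0,-0.005],
  [0,0,-0.005],
  [0,0,-0.005],
  [0,0,-0.005],
], gripper=[33,33,33,33,33], twist=[1,1,1,1,1])

```text
time: 8.48
tool_pos: [630.7, -97.9, 85.8]
tcp_rot: [3.139, 0.007, -1.05]
contact_force: [-7.6, 5.7, 0.3]
grip_width: 35.4
finger_force: 30.0
```

```bash
sed -i 's/st\[i,4\]<300/st[i,4]<90/' h.py
python3 - <<'E'
from h import *
o=get_obs();print(o["time"],o["tool_pos"],o["contact_force"],o["moment"],o["joint_positions"])
for n in("scene","side","wrist"):
    im,C=shot(n,n+"2")
    for r in vials(im,C,v=False): print(n,r)
E
```

```text
8.475 [630.73990601 -97.90832348  85.84303203] [-7.61248651  5.66745015  0.28067343] [1.34986972 1.07369415 0.08403191] [-0.27524961  0.67924168  1.35985147  0.00282384  1.10920413  2.34401867]
wrist (array([ 587.7, -111.5,   68. ]), array([566.2, -83.5,  68. ]), -0.47, 35.2, 0)
wrist (array([652.4, -35.6,  68. ]), array([664.9, -65.4,  68. ]), 0.39, 32.2, 0)
wrist (array([675.5,  -1.7,  68. ]), array([ 490.1, -109.9,   68. ]), -0.66, 214.6, 0)
```

Call:
arm_command([
  [0,0,-0.005],
  [0,0,-0.005],
  [0,0,0],
  [0,0,0],
  [0,0,0],
], gripper=[33,33,33,60,60], twist=[1,1,0,0,0])

```text
time: 9.25
tool_pos: [633.8, -100.4, 87.4]
tcp_rot: [-3.14, -0.001, -1.222]
contact_force: [-0.6, 0.1, -0.1]
grip_width: 50.8
finger_force: 0.0
```

Call:
arm_command([
  [0,0,-0.6],
  [0,0,-1],
  [0,0,-1],
  [0,0,-1],
  [0,0,-1],
], gripper=[60,60,60,60,60], twist=[0,0,0,-1,-1])

```text
time: 9.88
tool_pos: [633.5, -100.6, 204.3]
tcp_rot: [-3.14, -0.002, -1.045]
contact_force: [0.8, 0.0, 0.4]
grip_width: 60.1
finger_force: 0.0
```

Call:
arm_command([
  [0,0,-1],
  [0,0,0],
  [0,0,0],
  [0,0,0],
  [0,0,0],
], gripper=[60,60,60,60,60], twist=[-1,-1,-1,-1,-1])

```text
time: 10.5
tool_pos: [633.4, -100.6, 228.4]
tcp_rot: [-3.141, -0.002, -0.608]
contact_force: [-0.2, -1.1, 0.8]
grip_width: 60.0
finger_force: 0.0
```

Call:
arm_command([
  [0,0,0],
  [0,0,0],
  [0,0,0],
  [0,0,0],
  [0,0,0],
], gripper=[60,60,60,60,60], twist=[-1,-1,-1,-1,-1])

```text
time: 11.12
tool_pos: [633.4, -100.6, 228.4]
tcp_rot: [3.141, -0.002, -0.172]
contact_force: [0.2, -0.4, 0.4]
grip_width: 59.8
finger_force: 0.0
```

Call:
arm_command([
  [0,0,0],
  [0,0,0],
  [0,0,0],
  [0,0,0],
  [0,0,0],
], gripper=[60,60,60,60,60], twist=[-1,-1,-1,-1,-1])

```text
time: 11.75
tool_pos: [633.4, -100.6, 228.4]
tcp_rot: [3.141, -0.002, 0.264]
contact_force: [0.3, -0.0, -0.5]
grip_width: 60.3
finger_force: 0.0
```

Call:
arm_command([
  [0,0,0],
  [0,0,0],
  [0,0,0],
  [0,0,0],
  [0,0,0],
], gripper=[60,60,60,60,60], twist=[-1,-1,-1,-1,-1])

```text
time: 12.38
tool_pos: [633.4, -100.6, 228.4]
tcp_rot: [3.14, -0.001, 0.701]
contact_force: [0.5, 0.4, 0.1]
grip_width: 60.0
finger_force: 0.0
```

Call:
arm_command([
  [0,0,0],
  [0,0,0],
  [0,0,0],
  [0,0,0],
  [0,0,0],
], gripper=[60,60,60,60,60], twist=[-1,-1,-1,-1,-1])

```text
time: 13.0
tool_pos: [633.4, -100.6, 228.4]
tcp_rot: [3.139, -0.0, 1.137]
contact_force: [-0.3, 0.9, 0.3]
grip_width: 59.5
finger_force: 0.0
```

Call:
arm_command([
  [0,0,0],
  [0,0,0],
  [0,0,0],
  [0,0,0],
  [0,0,0],
], gripper=[60,60,60,60,60], twist=[-1,-1,-1,-1,-1])

```text
time: 13.62
tool_pos: [633.4, -100.6, 228.4]
tcp_rot: [3.14, 0.001, 1.573]
contact_force: [-0.0, 0.1, -0.3]
grip_width: 60.0
finger_force: 0.0
```

Run:
```python
from h import *
o=get_obs();print(o["time"],o["tool_pos"],o["tcp_rot"],o["joint_positions"])
im,C=shot("wrist","wrist3")
for r in vials(im,C,v=False): print(r)
```

```text
13.625 [ 633.41616125 -100.60349714  228.42319726] [3.13950475e+00 5.23591506e-04 1.57347190e+00] [-2.76953873e-01  5.59117974e-01  1.16931302e+00  7.39481189e-05
  1.41101035e+00 -2.79641677e-01]
(array([648.,  62.,  68.]), array([654.4,  -2. ,  68. ]), -0.03, 64.2, 202)
(array([476.7, -95.4,  68. ]), array([540.9, -89.1,  68. ]), 3.1, 64.5, 153)
(array([ 491.1, -240.4,   68. ]), array([ 499.4, -182.1,   68. ]), 0.71, 58.8, 0)
(array([ 771.9, -191.2,   68. ]), array([ 779.1, -238.1,   68. ]), -0.46, 47.4, 0)
```

Call:
arm_command([
  [0.714,-0.886,0],
  [0.714,-0.886,0],
  [0.714,-0.886,0],
  [0.714,-0.886,0],
  [0.714,-0.886,0],
], gripper=[60,60,60,60,60], twist=[0,0,0,0,0])

```text
time: 14.3
tool_pos: [522.0, -10.7, 228.1]
tcp_rot: [3.139, 0.0, 1.569]
contact_force: [-0.6, -0.5, -0.4]
grip_width: 60.3
finger_force: 0.0
```

Call:
arm_command([
  [0.714,-0.886,0.46],
  [0.714,-0.886,0.46],
  [0.714,-0.886,0.46],
  [0.714,-0.886,0.46],
  [0.714,-0.886,0.46],
], gripper=[60,60,60,60,60], twist=[0,0,0,0,0])

```text
time: 14.92
tool_pos: [411.5, 78.6, 170.1]
tcp_rot: [3.139, -0.0, 1.569]
contact_force: [0.4, -0.7, 0.9]
grip_width: 60.1
finger_force: 0.0
```

Run:
```python
from h import *
im,C=shot("wrist","wrist4");o=get_obs();print(o["time"],o["tool_pos"],o["tcp_rot"],o["joint_positions"])
h=cv2.cvtColor(im,cv2.COLOR_RGB2HSV)
k=proj(C,[[412,79,103]]);print(k)
x,y=k[0].astype(int); c=im[y-75:y+75,x-100:x+100]
cv2.imwrite("pics/w4c.png",cv2.resize(c,(800,600))[:,:,::-1]); print(x-100,y-75)
```

```text
14.975 [407.64233563  80.05795408 168.54711366] [-3.13844010e+00 -9.70479749e-04  1.56987311e+00] [8.18731394e-03 2.08676121e-01 1.89038179e+00 1.15473963e-03
 1.04567862e+00 8.52854021e-03]
[[319.78243954 249.4720879 ]]
219 174
```

View pics/w4c.png

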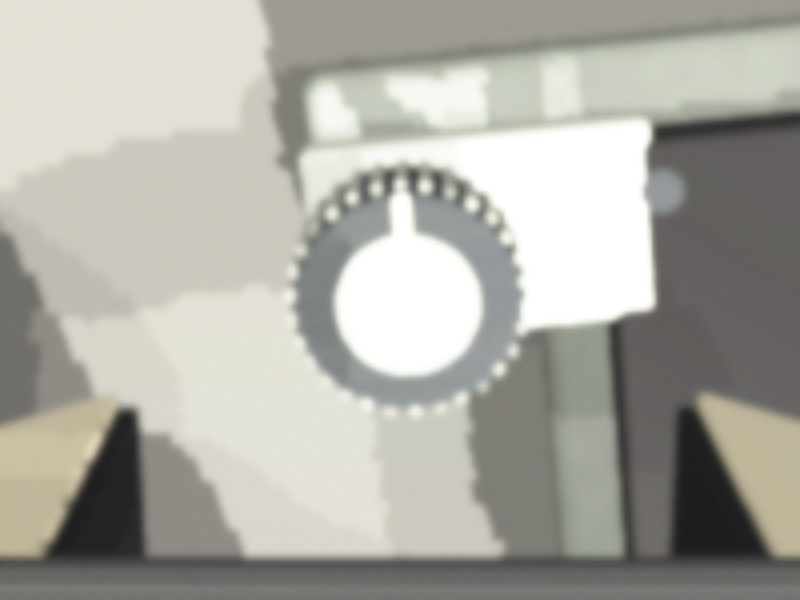

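Run:
```python
from h import *
o=get_obs();print(o["tool_pos"])
C=cam("wrist",dict(tool_pos=np.array([411.5,78.6,170.1]),tcp_rot=[3.139,0,1.569]))
for z in(103,107): print(onz(C,[(321,250.3)],z))
```

```text
[407.64233563  80.05795408 168.54711366]
[[412.75223601  78.50107611 103.        ]]
[[412.7380235   79.76445718 107.        ]]
```

Call:
arm_command([
  [0,0,0.6],
  [0,0,0.6],
  [0,0,0],
  [0,0,0],
  [0,0,0],
], gripper=[60,60,60,60,60], twist=[0,0,0,0,0])

```text
time: 15.6
tool_pos: [412.2, 78.0, 140.1]
tcp_rot: [3.14, -0.0, 1.57]
contact_force: [0.2, 0.0, 0.4]
grip_width: 60.1
finger_force: 0.0
```

Run:
```python
from h import *
o=get_obs();print(o["tool_pos"])
im,C=shot("wrist","wrist5")
g=cv2.cvtColor(im,cv2.COLOR_RGB2GRAY)
# white cap disc inside grey ring
k=proj(C,[[411,79,104]])[0].astype(int);x0,y0=k-60;c=im[y0:y0+120,x0:x0+120]
r=cv2.HoughCircles(cv2.medianBlur(g[y0:y0+120,x0:x0+120],3),cv2.HOUGH_GRADIENT,1.2,15,param1=100,param2=18,minRadius=15,maxRadius=50)
for cc in r[0][:4]:
    print(cc,onz(C,[(cc[0]+x0,cc[1]+y0)],104).round(1))
```

```text
[412.21616078  78.01426884 140.09652052]
[63.000004 55.800003 32.88    ] [[412.2  81.8 104. ]]
[76.200005 46.2      38.760002] [[419.3  87.2 104. ]]
[77.4      61.800003 34.800003] [[420.   78.3 104. ]]
[91.8 53.4 48. ] [[427.8  83.1 104. ]]
```

Call:
arm_command([
  [0.05,0.01,0.7],
  [0,0,0.7],
  [0,0,0.7],
  [0,0,0.3],
  [0,0,0],
], gripper=[60,60,60,60,60], twist=[0,0,0,0,0])

```text
time: 16.27
tool_pos: [411.9, 79.3, 79.3]
tcp_rot: [-3.141, 0.0, 1.571]
contact_force: [-0.3, -1.1, -0.0]
grip_width: 60.1
finger_force: 0.0
```

Call:
arm_command([
  [0,0,0],
  [0,0,0],
  [0,0,0],
  [0,0,0],
  [0,0,0],
], gripper=[33,33,33,33,33], twist=[0,0,0,0,0])

```text
time: 16.9
tool_pos: [411.9, 79.4, 79.6]
tcp_rot: [3.141, 0.0, 1.571]
contact_force: [-2.7, 0.5, 5.5]
grip_width: 35.0
finger_force: 30.0
```

Call:
arm_command([
  [0,0,-0.01],
  [0,0,-0.005],
  [0,0,-0.005],
  [0,0,-0.005],
  [0,0,-0.005],
], gripper=[33,33,33,33,33], twist=[1,1,1,1,1])

```text
time: 17.52
tool_pos: [411.9, 79.4, 80.2]
tcp_rot: [3.141, -0.0, 1.132]
contact_force: [-0.7, 0.3, 3.0]
grip_width: 35.2
finger_force: 30.0
```

Call:
arm_command([
  [0,0,-0.02],
  [0,0,-0.02],
  [0,0,-0.02],
  [0,0,-0.005],
  [0,0,-0.005],
], gripper=[33,33,33,33,33], twist=[1,1,1,1,1])

```text
time: 18.15
tool_pos: [412.0, 79.4, 81.0]
tcp_rot: [-3.141, 0.0, 0.695]
contact_force: [3.1, 0.6, -9.3]
grip_width: 35.5
finger_force: 30.0
```

Call:
arm_command([
  [0,0,-0.005],
  [0,0,-0.005],
  [0,0,-0.005],
  [0,0,-0.005],
  [0,0,-0.005],
], gripper=[33,33,33,33,33], twist=[1,1,1,1,1])

```text
time: 18.77
tool_pos: [412.1, 79.5, 81.6]
tcp_rot: [-3.141, -0.0, 0.259]
contact_force: [4.0, 0.7, -9.5]
grip_width: 35.6
finger_force: 30.0
```

Call:
arm_command([
  [0,0,-0.005],
  [0,0,-0.005],
  [0,0,-0.005],
  [0,0,0],
  [0,0,0],
], gripper=[33,33,33,33,33], twist=[1,1,1,0.6,0])

```text
time: 19.4
tool_pos: [412.1, 79.5, 82.1]
tcp_rot: [-3.141, -0.0, -0.052]
contact_force: [5.4, 1.7, -13.8]
grip_width: 35.4
finger_force: 30.0
```

Run:
```python
from h import *
o=get_obs();print(o["time"],o["tool_pos"],o["tcp_rot"],o["joint_positions"])
for n in("scene","side","wrist"):
    im,C=shot(n,n+"6")
    for r in vials(im,C,v=False): print(n,r)
```

```text
19.4 [412.12710286  79.46342681  82.08939557] [-3.14115621e+00 -6.54045759e-05 -5.24357150e-02] [7.09516492e-03 3.49535871e-01 1.99411721e+00 6.03168419e-04
 7.97848409e-01 1.62990605e+00]
wrist (array([370.6, 127.6,  68. ]), array([406.8, 121.7,  68. ]), 0.51, 36.7, 0)
wrist (array([401.2,  35.6,  68. ]), array([369.4,  33.5,  68. ]), -0.38, 31.9, 0)
wrist (array([356.3,  83.1,  68. ]), array([349.7, -43.3,  68. ]), -0.71, 126.7, 0)
wrist (array([358.7, 165.9,  68. ]), array([355.5,  92.7,  68. ]), 0.2, 73.3, 0)
```

Call:
arm_command([
  [0,0,0],
  [0,0,0],
  [0,0,-1],
  [0,0,-1],
  [0,0,-1],
], gripper=[60,60,60,60,60], twist=[0,0,0,0,0])

```text
time: 20.18
tool_pos: [411.7, 79.3, 159.0]
tcp_rot: [3.141, -0.0, -0.052]
contact_force: [0.2, 0.2, -0.5]
grip_width: 59.8
finger_force: 0.0
```

Call:
arm_command([
  [0.9,0.7,-0.6],
  [0.9,0.7,-0.6],
  [0.9,0.7,-0.6],
  [0.9,0.7,-0.6],
  [0.9,0.7,-0.6],
], gripper=[60,60,60,60,60], twist=[0,0,0,0,0])

```text
time: 20.8
tool_pos: [520.0, -14.6, 233.8]
tcp_rot: [3.141, -0.0, -0.052]
contact_force: [1.0, 1.2, 0.3]
grip_width: 59.7
finger_force: 0.0
```

Call:
arm_command([
  [0,0,0],
  [0,0,0],
  [0,0,0],
  [0,0,0],
  [0,0,0],
], gripper=[60,60,60,60,60], twist=[0,0,0,0,0])

```text
time: 21.42
tool_pos: [519.4, -13.6, 232.8]
tcp_rot: [-3.142, 0.0, -0.052]
contact_force: [0.4, -1.1, -0.2]
grip_width: 59.9
finger_force: 0.0
```

Run:
```python
from h import *
o=get_obs();print(o["time"],o["tool_pos"],o["tcp_rot"],o["joint_positions"])
im,C=shot("wrist","wrist7")
for r in vials(im,C,z=72,v=False): print(r)
```

```text
21.425 [519.39035899 -13.59202549 232.81843358] [-3.14157300e+00  8.60570244e-05 -5.18387106e-02] [-1.73749137e-01  3.27276491e-01  1.52846440e+00  9.42327150e-06
  1.28593957e+00  1.44888325e+00]
(array([655.1,  -2.8,  72. ]), array([648.7,  60.8,  72. ]), -0.28, 63.9, 176)
(array([479.3, -95.4,  72. ]), array([543.2, -88.7,  72. ]), -0.01, 64.2, 130)
(array([384.7, 132.6,  72. ]), array([451. , 117.6,  72. ]), 0.94, 68.0, 0)
(array([ 423.4, -147.6,   72. ]), array([ 375.4, -150.5,   72. ]), -0.47, 48.1, 0)
(array([ 348.9, -113.5,   72. ]), array([ 339.7, -292.7,   72. ]), -1.35, 179.4, 0)
(array([355.3,  69.4,  72. ]), array([348.2, -67.2,  72. ]), 0.03, 136.8, 0)
```

View pics/wrist7.png

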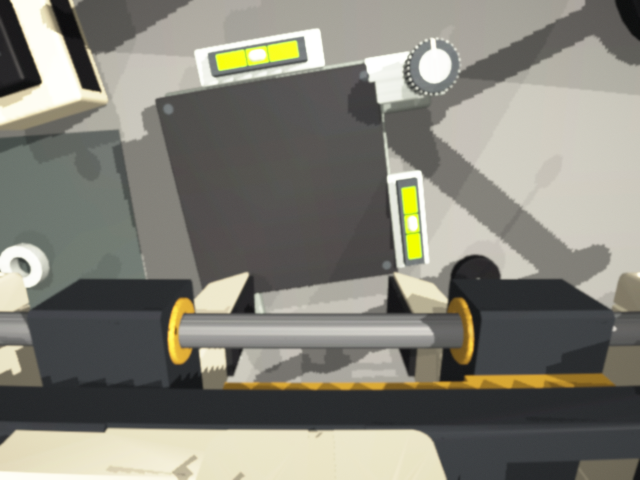

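Call:
arm_command([
  [-0.4,-0.95,0],
  [-0.4,-0.95,0],
  [-0.4,-0.95,0],
  [-0.4,-0.95,0],
  [-0.4,-0.95,0],
], gripper=[60,60,60,60,60], twist=[0,0,0,0,0])

```text
time: 22.1
tool_pos: [475.5, 108.1, 232.9]
tcp_rot: [3.142, -0.0, -0.052]
contact_force: [0.6, 0.5, -0.0]
grip_width: 60.2
finger_force: 0.0
```

Call:
arm_command([
  [-0.4,-0.95,0.3],
  [-0.4,-0.95,0.6],
  [-0.4,-0.95,0.6],
  [-0.4,-0.95,0.6],
  [-0.4,-0.95,0.6],
], gripper=[60,60,60,60,60], twist=[0,0,0,0,0])

```text
time: 22.72
tool_pos: [431.9, 229.3, 164.9]
tcp_rot: [-3.142, -0.0, -0.052]
contact_force: [0.5, 0.1, -0.3]
grip_width: 59.7
finger_force: 0.0
```

Call:
arm_command([
  [-0.45,-0.95,0.5],
  [0,0,0],
  [0,0,0],
  [0,0,0],
  [0,0,0],
], gripper=[60,60,60,60,60], twist=[0,0,0,0,0])

```text
time: 23.35
tool_pos: [422.7, 252.3, 153.3]
tcp_rot: [-3.141, -0.001, -0.053]
contact_force: [0.3, 0.1, -0.7]
grip_width: 60.4
finger_force: 0.0
```

```bash
cat >> h.py <<'E'
def discs(im,z=42,C=None,lo=60):
    """circles of boss tops (24 mm) by Hough"""
    g=cv2.medianBlur(cv2.cvtColor(im,cv2.COLOR_RGB2GRAY),3)
    r=cv2.HoughCircles(g,cv2.HOUGH_GRADIENT,1,15,param1=120,param2=16,minRadius=10,maxRadius=24)
    return [] if r is None else [(c.round(1),onz(C,[c[:2]],z)[0].round(1)) for c in r[0]]
E
python3 - <<'E'
from h import *
o=get_obs();print(o["time"],o["tool_pos"],o["tcp_rot"],o["joint_positions"])
im,C=shot("wrist","wrist8")
for r in discs(im,44,C): print(r)
E
```

```text
23.35 [422.72876276 252.29366823 153.26683788] [-3.14129865e+00 -9.18295616e-04 -5.33895777e-02] [ 3.82336193e-01  3.57818201e-01  1.72231888e+00 -1.38725384e-04
  1.06049899e+00  2.00658966e+00]
(array([321.5, 230.5,  22.3], dtype=float32), array([425.5, 251.4,  44. ]))
(array([164.5, 237.5,  23.4], dtype=float32), array([426.5, 367. ,  44. ]))
(array([620.5, 266.5,  22.1], dtype=float32), array([384.8,  24.5,  44. ]))
(array([577.5, 248.5,  14.5], dtype=float32), array([401.3,  60.5,  44. ]))
(array([150.5, 244.5,  15.5], dtype=float32), array([421.7, 378.3,  44. ]))
(array([271.5, 319.5,  21. ], dtype=float32), array([356.1, 294.1,  44. ]))
(array([542.5, 230.5,  15.5], dtype=float32), array([416.7,  88.8,  44. ]))
(array([240.5, 167.5,  14.9], dtype=float32), array([473.9, 305.4,  44. ]))
(array([190.5, 338.5,  23.4], dtype=float32), array([342.7, 360. ,  44. ]))
(array([585.5, 232.5,  17.7], dtype=float32), array([413.4,  55.9,  44. ]))
(array([568.5, 274.5,  16.6], dtype=float32), array([380.7,  64.9,  44. ]))
(array([172.5, 347.5,  18.3], dtype=float32), array([335.3, 375.8,  44. ]))
```

View pics/wrist8.png

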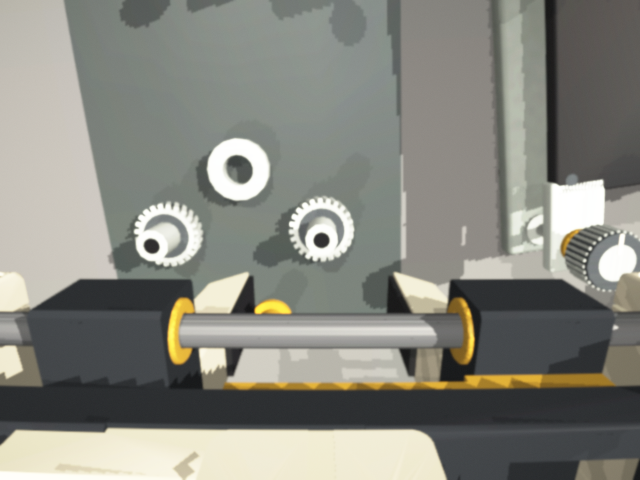

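Call:
arm_command([
  [-0.16,0.03,0.95],
  [0,0,0.95],
  [0,0,0.95],
  [0,0,0.95],
  [0,0,0.9],
], gripper=[60,60,60,60,60], twist=[0,0,0,0,0])

```text
time: 24.02
tool_pos: [418.5, 252.0, 34.8]
tcp_rot: [-3.141, -0.0, -0.053]
contact_force: [-0.6, -0.7, 0.1]
grip_width: 59.9
finger_force: 0.0
```

Call:
arm_command([
  [0,0,0.4],
  [0,0,0.2],
  [0,0,0],
  [0,0,0],
  [0,0,0],
], gripper=[60,60,20,20,20], twist=[0,0,0,0,0])

```text
time: 24.65
tool_pos: [418.5, 252.4, 20.9]
tcp_rot: [-3.141, -0.001, -0.052]
contact_force: [-0.4, -0.2, -1.2]
grip_width: 35.0
finger_force: 0.0
```

Call:
arm_command([
  [0,0,0],
  [0,0,-0.5],
  [0,0,-0.8],
  [0,0,-0.8],
  [0,0,-0.8],
], gripper=[20,20,20,20,20], twist=[0,0,0,0,0])

```text
time: 25.28
tool_pos: [418.1, 252.2, 94.2]
tcp_rot: [-3.141, -0.0, -0.052]
contact_force: [0.5, -0.2, -1.7]
grip_width: 23.5
finger_force: 30.0
```

Call:
arm_command([
  [0,0,-0.8],
  [0,0,-0.8],
  [0.5,0.9,-0.8],
  [0.5,0.9,0],
  [0.5,0.9,0],
], gripper=[20,20,20,20,20], twist=[0,0,0,0,0])

```text
time: 25.9
tool_pos: [452.3, 182.2, 153.9]
tcp_rot: [-3.141, -0.001, -0.052]
contact_force: [0.0, 0.8, -1.8]
grip_width: 23.3
finger_force: 30.0
```

Call:
arm_command([
  [0.5,0.9,0],
  [0.5,0.9,0],
  [0.5,0.9,0],
  [0.5,0.9,0],
  [0.5,0.9,0],
], gripper=[20,20,20,20,20], twist=[0,0,0,0,0])

```text
time: 26.52
tool_pos: [508.7, 66.5, 153.5]
tcp_rot: [-3.142, -0.0, -0.052]
contact_force: [0.0, -1.1, -2.8]
grip_width: 23.4
finger_force: 30.0
```

Call:
arm_command([
  [0.5,0.9,0],
  [0.5,0.9,0],
  [0.5,0.9,0.3],
  [0.3,0.8,0.4],
  [0,0,0],
], gripper=[20,20,20,20,20], twist=[0,0,0,0,0])

```text
time: 27.15
tool_pos: [548.4, -23.6, 134.5]
tcp_rot: [-3.141, 0.002, -0.054]
contact_force: [-0.8, 0.9, -1.2]
grip_width: 23.1
finger_force: 30.0
```

Run:
```python
from h import *
o=get_obs();print(o["time"],o["tool_pos"],o["tcp_rot"],o["contact_force"],o["grip_width"])
im,C=shot("wrist","wrist9"); side,S=shot("side","side9")
cv2.imwrite("pics/c9.png",np.vstack([cv2.resize(im[150:390],(640,240)),cv2.resize(side[180:300,220:480],(640,295))])[:,:,::-1])
for r in vials(im,C,z=72,v=False): print(r)
```

```text
27.15 [548.44689713 -23.60998446 134.51384523] [-3.14144138e+00  1.96191205e-03 -5.42880685e-02] [-0.80241217  0.87257131 -1.20671433] 23.08890558271699
(array([648.3,  62. ,  72. ]), array([654.7,  -2.3,  72. ]), 0.04, 64.6, 51)
(array([542.1, -89.8,  72. ]), array([528.2, -90.1,  72. ]), -0.06, 13.9, 0)
(array([474.9,  21.5,  72. ]), array([520.5,  15. ,  72. ]), 0.63, 46.1, 0)
(array([513.5, -61.3,  72. ]), array([475.7, -62.6,  72. ]), -0.42, 37.9, 0)
(array([455.9, -40. ,  72. ]), array([ 448.3, -157.3,   72. ]), -0.52, 117.6, 0)
(array([460.2,  89.9,  72. ]), array([454.7,  -7.3,  72. ]), 0.24, 97.3, 0)
```

View pics/c9.png

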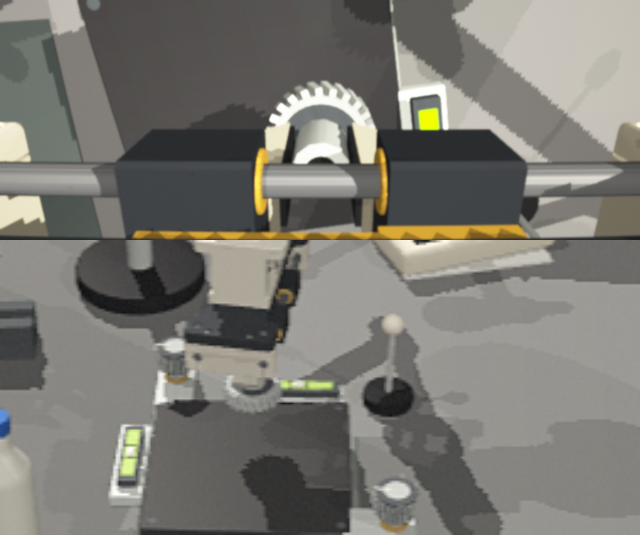

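Call:
arm_command([
  [0,0,0.6],
  [0,0,0.5],
  [0,0,0.2],
  [0,0,0.1],
  [0,0,0],
], gripper=[20,20,20,20,20], twist=[0,0,0,0,0])

```text
time: 27.88
tool_pos: [549.0, -22.4, 100.4]
tcp_rot: [3.142, -0.0, -0.052]
contact_force: [-0.8, -0.9, -0.7]
grip_width: 23.5
finger_force: 30.0
```

Call:
arm_command([
  [0,0,0.04],
  [0,0,0.04],
  [0,0,0.04],
  [0,0,0.04],
  [0,0,0],
], gripper=[20,20,20,20,20], twist=[0,0,0,0,0])

```text
time: 28.5
tool_pos: [549.0, -22.5, 96.3]
tcp_rot: [3.142, -0.0, -0.052]
contact_force: [0.1, -0.3, -1.5]
grip_width: 23.1
finger_force: 30.0
```

Call:
arm_command([
  [0,0,0.03],
  [0,0,0.03],
  [0,0,0.03],
  [0,0,0.03],
  [0,0,0],
], gripper=[20,20,20,20,20], twist=[0,0,0,0,0])

```text
time: 29.12
tool_pos: [548.9, -22.5, 93.3]
tcp_rot: [-3.142, 0.0, -0.052]
contact_force: [0.3, -0.2, -1.5]
grip_width: 23.5
finger_force: 30.0
```

Call:
arm_command([
  [0,0,0.02],
  [0,0,0.02],
  [0,0,0.02],
  [0,0,0.02],
  [0,0,0],
], gripper=[20,20,20,20,20], twist=[0,0,0,0,0])

```text
time: 29.75
tool_pos: [549.0, -22.4, 91.3]
tcp_rot: [-3.142, 0.0, -0.052]
contact_force: [0.6, -0.4, -1.8]
grip_width: 22.9
finger_force: 30.0
```

Call:
arm_command([
  [0,0,0.03],
  [0,0,0.03],
  [0,0,0.03],
  [0,0,0.01],
  [0,0,0],
], gripper=[20,20,20,20,20], twist=[0,0,0,0,0])

```text
time: 30.38
tool_pos: [549.2, -22.6, 90.4]
tcp_rot: [3.141, -0.001, -0.052]
contact_force: [-4.5, -1.1, 10.7]
grip_width: 23.3
finger_force: 30.0
```

Call:
arm_command([
  [0,0,0],
  [0,0,0],
  [0,0,-0.3],
  [0,0,-0.9],
  [0,0,-0.9],
], gripper=[50,50,50,50,50], twist=[0,0,0,0,0])

```text
time: 31.0
tool_pos: [549.0, -22.5, 142.1]
tcp_rot: [-3.142, 0.0, -0.052]
contact_force: [0.3, 0.6, 0.2]
grip_width: 49.7
finger_force: 0.0
```

Call:
arm_command([
  [0,0,-0.9],
  [-0.35,-0.92,0],
  [-0.35,-0.92,0],
  [-0.35,-0.92,0],
  [-0.35,-0.92,0],
], gripper=[50,50,50,50,50], twist=[0,0,0,0,0])

```text
time: 31.62
tool_pos: [518.7, 71.9, 164.3]
tcp_rot: [-3.142, -0.001, -0.052]
contact_force: [0.2, 0.2, 0.3]
grip_width: 50.1
finger_force: 0.0
```

Call:
arm_command([
  [-0.35,-0.92,0],
  [-0.35,-0.92,0],
  [-0.35,-0.92,0],
  [-0.35,-0.92,0],
  [-0.35,-0.92,0],
], gripper=[50,50,50,50,50], twist=[0,0,0,0,0])

```text
time: 32.25
tool_pos: [481.0, 189.2, 164.2]
tcp_rot: [-3.141, -0.0, -0.052]
contact_force: [0.0, -0.4, 0.2]
grip_width: 49.8
finger_force: 0.0
```

Call:
arm_command([
  [-0.35,-0.92,0],
  [-0.35,-0.92,0],
  [-0.35,-0.92,0],
  [-0.35,-0.92,0],
  [-0.35,-0.92,0],
], gripper=[50,50,50,50,50], twist=[0,0,0,0,0])

```text
time: 32.88
tool_pos: [443.3, 306.3, 164.2]
tcp_rot: [-3.141, -0.0, -0.052]
contact_force: [0.6, -0.3, 0.3]
grip_width: 50.4
finger_force: 0.0
```

Call:
arm_command([
  [-0.35,-0.92,0],
  [-0.35,-0.92,0],
  [-0.3,-0.92,0],
  [0,0,0],
  [0,0,0],
], gripper=[50,50,50,50,50], twist=[0,0,0,0,0])

```text
time: 33.5
tool_pos: [422.2, 375.2, 163.9]
tcp_rot: [3.141, -0.0, -0.052]
contact_force: [0.3, -0.1, -0.5]
grip_width: 50.1
finger_force: 0.0
```

Run:
```python
from h import *
o=get_obs();print(o["time"],o["tool_pos"],o["tcp_rot"],o["joint_positions"])
im,C=shot("wrist","wrist10")
for r in discs(im,42,C): print(r)
```

```text
33.5 [422.2329104  375.20148772 163.90997863] [ 3.14113988e+00 -1.07538345e-04 -5.22316860e-02] [ 5.91057817e-01  4.69772567e-01  1.50591870e+00 -4.64285290e-04
  1.16608697e+00  2.21426871e+00]
(array([315.5, 224.5,  21.8], dtype=float32), array([426.6, 378.6,  42. ]))
(array([392.5, 158.5,  14.4], dtype=float32), array([472.8, 320. ,  42. ]))
(array([ 10.5, 285.5,  14.2], dtype=float32), array([389. , 629.7,  42. ]))
```

View pics/wrist10.png

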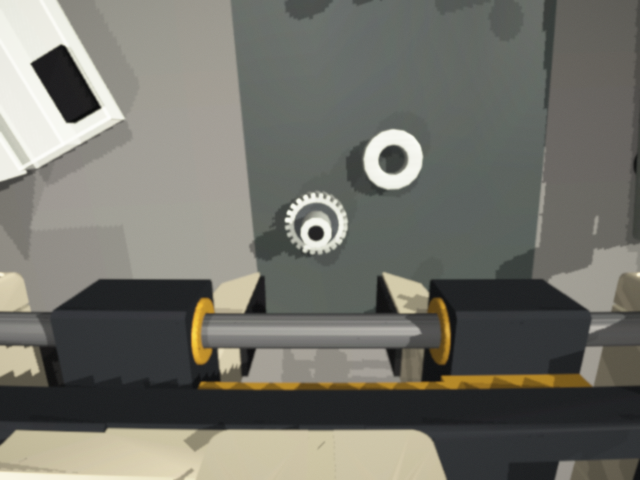

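Call:
arm_command([
  [-0.09,-0.12,0.95],
  [0,0,0.95],
  [0,0,0.95],
  [0,0,0.95],
  [0,0,0.95],
], gripper=[50,50,50,50,50], twist=[0,0,0,0,0])

```text
time: 34.17
tool_pos: [420.7, 378.0, 44.6]
tcp_rot: [-3.142, -0.0, -0.054]
contact_force: [0.3, 0.5, -0.2]
grip_width: 50.3
finger_force: 0.0
```

Call:
arm_command([
  [0,0,0.55],
  [0,0,0.42],
  [0,0,0],
  [0,0,0],
  [0,0,0],
], gripper=[50,50,50,20,20], twist=[0,0,0,0,0])

```text
time: 34.8
tool_pos: [420.4, 379.1, 21.6]
tcp_rot: [-3.141, -0.001, -0.052]
contact_force: [-0.0, -0.4, -0.2]
grip_width: 34.9
finger_force: 0.0
```

Call:
arm_command([
  [0,0,0],
  [0,0,0],
  [0,0,-0.5],
  [0,0,-0.8],
  [0,0,-0.8],
], gripper=[20,20,20,20,20], twist=[0,0,0,0,0])

```text
time: 35.42
tool_pos: [419.9, 378.7, 74.2]
tcp_rot: [3.141, 0.0, -0.052]
contact_force: [-0.2, -0.4, -1.9]
grip_width: 23.0
finger_force: 30.0
```

Call:
arm_command([
  [0,0,-0.8],
  [0,0,-0.8],
  [0.4,0.9,-0.8],
  [0.4,0.9,-0.8],
  [0.4,0.9,0],
], gripper=[20,20,20,20,20], twist=[0,0,0,0,0])

```text
time: 36.05
tool_pos: [447.4, 309.6, 155.6]
tcp_rot: [-3.14, -0.003, -0.052]
contact_force: [0.4, -0.6, -3.0]
grip_width: 23.2
finger_force: 30.0
```

Call:
arm_command([
  [0.4,0.9,0],
  [0.4,0.9,0],
  [0.4,0.9,0],
  [0.4,0.9,0],
  [0.4,0.9,0],
], gripper=[20,20,20,20,20], twist=[0,0,0,0,0])

```text
time: 36.67
tool_pos: [490.5, 194.0, 153.8]
tcp_rot: [3.141, 0.0, -0.052]
contact_force: [0.2, 0.3, -2.2]
grip_width: 23.2
finger_force: 30.0
```

Call:
arm_command([
  [0.4,0.9,0],
  [0.4,0.9,0],
  [0.4,0.9,0],
  [0.4,0.9,0],
  [0.4,0.9,0],
], gripper=[20,20,20,20,20], twist=[0,0,0,0,0])

```text
time: 37.3
tool_pos: [534.5, 79.2, 153.8]
tcp_rot: [3.142, 0.0, -0.052]
contact_force: [1.1, 0.4, -2.2]
grip_width: 22.7
finger_force: 30.0
```

Call:
arm_command([
  [0.3,0.9,0],
  [0,0,0.6],
  [0,0,0.6],
  [0,0,0.4],
  [0,0,0],
], gripper=[20,20,20,20,20], twist=[0,0,0,0,0])

```text
time: 37.92
tool_pos: [540.0, 57.7, 112.2]
tcp_rot: [-3.142, 0.002, -0.051]
contact_force: [0.1, 0.7, -1.6]
grip_width: 23.2
finger_force: 30.0
```

Run:
```python
from h import *
o=get_obs();print(o["time"],o["tool_pos"],o["contact_force"],o["grip_width"],o["finger_force"])
```

```text
37.925 [539.99296854  57.70963706 112.19428595] [ 0.06642272  0.73242606 -1.64572427] 23.22826866687368 29.999262392520905
```

Still held (−2 N). Down to about 92, then feel for contact.

Call:
arm_command([
  [0,0,0.4],
  [0,0,0.2],
  [0,0,0.1],
  [0,0,0.05],
  [0,0,0],
], gripper=[20,20,20,20,20], twist=[0,0,0,0,0])

```text
time: 38.55
tool_pos: [541.0, 57.0, 94.7]
tcp_rot: [-3.142, -0.0, -0.052]
contact_force: [-0.4, 0.3, -2.5]
grip_width: 23.2
finger_force: 30.0
```

Call:
arm_command([
  [0,0,0.03],
  [0,0,0.02],
  [0,0,0.01],
  [0,0,0],
  [0,0,0],
], gripper=[20,20,20,20,20], twist=[0,0,0,0,0])

```text
time: 39.17
tool_pos: [540.9, 57.1, 93.1]
tcp_rot: [3.142, -0.0, -0.052]
contact_force: [0.7, -0.5, -2.4]
grip_width: 22.9
finger_force: 30.0
```

Call:
arm_command([
  [0,0,0.03],
  [0,0,0.02],
  [0,0,0.02],
  [0,0,0.01],
  [0,0,0],
], gripper=[20,20,20,20,20], twist=[0,0,0,0,0])

```text
time: 39.8
tool_pos: [540.9, 57.0, 91.2]
tcp_rot: [3.142, -0.0, -0.052]
contact_force: [-0.2, 0.1, -0.6]
grip_width: 23.4
finger_force: 30.0
```

Call:
arm_command([
  [0,0,0.02],
  [0,0,0.02],
  [0,0,0],
  [0,0,0],
  [0,0,0],
], gripper=[20,20,20,20,20], twist=[0,0,0,0,0])

```text
time: 40.42
tool_pos: [540.9, 57.0, 91.1]
tcp_rot: [3.141, -0.001, -0.052]
contact_force: [-3.1, -1.3, 7.7]
grip_width: 22.9
finger_force: 30.0
```

Call:
arm_command([
  [0,0,0],
  [0,0,0],
  [0,0,-0.3],
  [0,0,-0.9],
  [0,0,-1],
], gripper=[50,50,50,50,50], twist=[0,0,0,0,0])

```text
time: 41.05
tool_pos: [540.8, 57.1, 145.8]
tcp_rot: [-3.142, 0.0, -0.052]
contact_force: [-0.3, -0.1, 0.2]
grip_width: 50.1
finger_force: 0.0
```

Call:
arm_command([
  [0,0,-1],
  [0,0,-1],
  [-0.3,0.9,-1],
  [-0.4,0.9,-1],
  [-0.3,0.9,0],
], gripper=[50,50,50,50,50], twist=[0,0,0,0,0])

```text
time: 41.68
tool_pos: [513.1, -9.7, 247.7]
tcp_rot: [3.141, -0.005, -0.052]
contact_force: [0.7, 0.1, 0.2]
grip_width: 49.8
finger_force: 0.0
```

Call:
arm_command([
  [0,0,0],
  [0,0,0],
  [0,0,0],
  [0,0,0],
  [0,0,0],
], gripper=[50,50,50,50,50], twist=[0,0,0,0,0])

```text
time: 42.3
tool_pos: [512.4, -8.7, 244.9]
tcp_rot: [-3.142, 0.0, -0.052]
contact_force: [-0.6, -0.5, 0.5]
grip_width: 50.1
finger_force: 0.0
```

Run:
```python
from h import *
o=get_obs();print(o["time"],o["tool_pos"],o["tcp_rot"],o["joint_positions"])
im,C=shot("wrist","wrist11")
for r in vials(im,C,z=72,v=False)[:3]: print(r)
shot("side","side11"); shot("scene","scene11")
a=cv2.imread("pics/scene11.png"); s=cv2.imread("pics/side11.png"); w=im[:300,:,::-1]
cv2.imwrite("pics/c11.png",np.vstack([cv2.resize(w,(640,300)),np.hstack([a[220:445,0:320],s[180:405,200:520]])]))
```

```text
42.3 [512.42150433  -8.72094235 244.94388599] [-3.14154562e+00  2.40179862e-04 -5.18489192e-02] [-1.66661658e-01  3.05046580e-01  1.52625829e+00  1.98756668e-05
  1.31053177e+00  1.45597848e+00]
(array([655.1,  -3. ,  72. ]), array([648.9,  60.6,  72. ]), -0.34, 63.9, 165)
(array([543.1, -88.9,  72. ]), array([479.5, -95.3,  72. ]), -0.13, 63.9, 124)
(array([369. , 121.1,  72. ]), array([437.5, 106.8,  72. ]), 0.96, 70.0, 0)
```

View pics/c11.png

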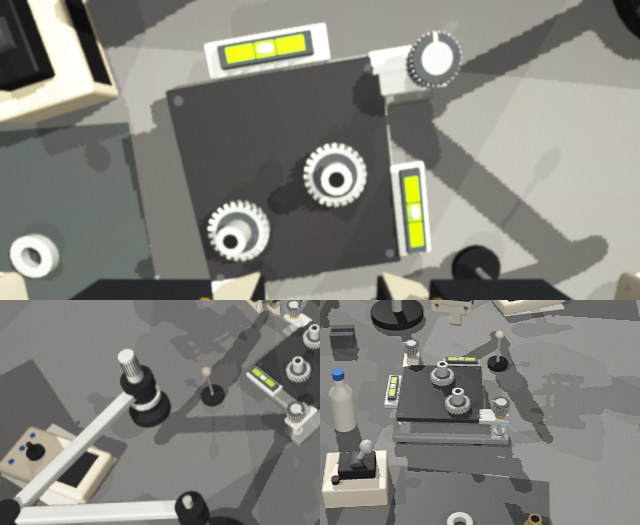

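Run:
```python
from h import *
C=cam("wrist")
for p in((335,175),(238,231)): print("disc",onz(C,[p],84).round(1))
for p in((336,179),(231,242)): print("boss",onz(C,[p],112).round(1))
X=onz(C,[(167,90),(383,54),(397,258),(211,280)],70); print(X.round(1))
# local coords in plate
c,s=np.cos(.1),np.sin(.1)
for p,z in(((335,175),84),((238,231),84),((336,179),112),((231,242),112)):
    d=onz(C,[p],z)[0][:2]-[545,17]; print((c*d[0]+s*d[1]).round(1),(-s*d[0]+c*d[1]).round(1))
S,D=cam("scene"),cam("side")
print("post",tri([(S,(125,272)),(D,(366,100))]))
a=cv2.imread("pics/side11.png")[60:180,310:430]; b=cv2.imread("pics/scene11.png")[255:355,70:190]
cv2.imwrite("pics/c12.png",np.hstack([cv2.resize(b,(400,333)),cv2.resize(a,(400,333))]))
```

```text
disc [[548.9 -23.1  84. ]]
disc [[505.1  63.3  84. ]]
boss [[549.  -22.8 112. ]]
boss [[503.3  63.2 112. ]]
[[625.5 112.9  70. ]
 [643.1 -66.7  70. ]
 [468.1 -77.6  70. ]
 [455.4  97.5  70. ]]
-0.1 -40.3
-35.1 50.0
-0.0 -40.0
-36.9 50.2
post (array([ 480.6, -316. ,  327.3]), [1.4, 1.4])
```

View pics/c12.png

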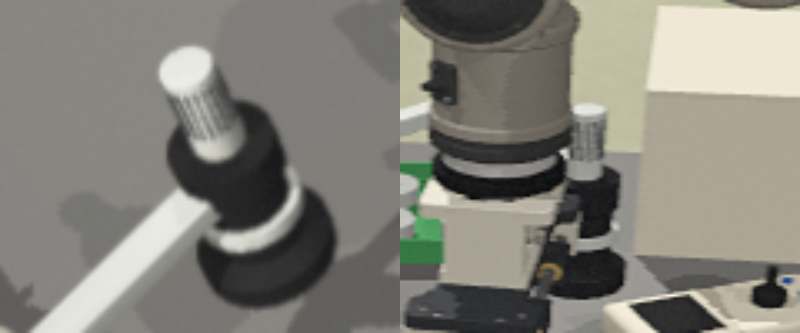

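Run:
```python
from h import *
S,D=cam("scene"),cam("side")
print("post",tri([(S,(126.1,276)),(D,(367,100.4))]))
P=onz(S,[(192,422)],262)[0]; E=onz(S,[(8,430)],245)[0]; print("pillar",P,"elbow",E)
h=np.array([481.5,-318]);p=P[:2]
print(np.linalg.norm(E[:2]-p),np.linalg.norm(E[:2]-h))
sgn=np.sign(np.cross(h-p,E[:2]-p))
for t in np.linspace(0,1,8):
    q=h+t*(np.array([545,17])-h); d=q-p; L=np.linalg.norm(d); n=np.array([-d[1],d[0]])/L
    print(q.round(),L.round(), (p+d/2+sgn*n*np.sqrt(max(0,260**2-L*L/4))).round())
o=get_obs(); Rm=R.from_euler('xyz',o["tcp_rot"]).as_matrix(); print(Rm.T@(np.array([481.5,-318,o["tool_pos"][2]])-o["tool_pos"])/25,o["joint_positions"])
```

```text
post (array([ 480.8, -318.5,  322.8]), [2.0, 2.0])
pillar [ 730.33200376 -364.4069898   262.        ] elbow [ 553.32710331 -562.10305064  245.        ]
265.35724459262656 254.45123718007136
[ 482. -318.] 253.0 [ 564. -564.]
[ 491. -270.] 258.0 [ 528. -527.]
[ 500. -222.] 271.0 [ 499. -482.]
[ 509. -174.] 292.0 [ 479. -433.]
[ 518. -127.] 319.0 [ 471. -382.]
[527. -79.] 351.0 [ 472. -333.]
[536. -31.] 386.0 [ 483. -285.]
[545.  17.] 424.0 [ 502. -239.]
[-5.90488646e-01  1.24110768e+01  1.27188963e-04] [-1.67023776e-01  3.04785471e-01  1.52630789e+00 -8.44211143e-06
  1.31046813e+00  1.45590158e+00]<stdin>:7: DeprecationWarning: Arrays of 2-dimensional vectors are deprecated. Use arrays of 3-dimensional vectors instead. (deprecated in NumPy 2.0)
```

Call:
arm_command([
  [0,0.3,-0.95],
  [0,0.3,-0.95],
  [0,0.3,-0.95],
  [0,0.3,-0.95],
  [0,0.3,-0.95],
], gripper=[64,64,64,64,64], twist=[0,0,0,0,0])

```text
time: 43.08
tool_pos: [510.3, -46.7, 364.7]
tcp_rot: [-3.142, -0.0, -0.052]
contact_force: [0.6, 0.2, -0.5]
grip_width: 64.2
finger_force: 0.0
```

Call:
arm_command([
  [-0.05,0.95,0],
  [-0.05,0.95,0],
  [-0.05,0.95,0],
  [-0.05,0.95,0],
  [-0.05,0.95,0],
], gripper=[64,64,64,64,64], twist=[0,0,0,0,0])

```text
time: 43.7
tool_pos: [497.8, -165.5, 363.8]
tcp_rot: [-3.142, -0.0, -0.052]
contact_force: [0.9, -1.1, 0.3]
grip_width: 64.1
finger_force: 0.0
```

Call:
arm_command([
  [-0.05,0.95,0],
  [-0.05,0.95,0],
  [-0.05,0.95,0],
  [-0.05,0.95,0],
  [-0.05,0.95,0],
], gripper=[64,64,64,64,64], twist=[0,0,0,0,0])

```text
time: 44.32
tool_pos: [485.4, -283.9, 363.8]
tcp_rot: [-3.142, -0.0, -0.052]
contact_force: [-0.3, 0.3, 0.6]
grip_width: 64.2
finger_force: 0.0
```

Call:
arm_command([
  [-0.05,0.95,0],
  [-0.05,0.46,0],
  [0,0,0],
  [0,0,0],
  [0,0,0],
], gripper=[64,64,64,64,64], twist=[0,0,0,0,0])

```text
time: 44.95
tool_pos: [481.3, -317.4, 364.1]
tcp_rot: [3.142, -0.0, -0.051]
contact_force: [0.3, -0.9, 0.6]
grip_width: 63.9
finger_force: 0.0
```

Run:
```python
from h import *
o=get_obs();print(o["time"],o["tool_pos"],o["tcp_rot"],o["joint_positions"])
im,C=shot("wrist","wrist12")
print(proj(C,[[481,-318.5,328],[481,-318.5,266]]))
g=cv2.medianBlur(cv2.cvtColor(im,cv2.COLOR_RGB2GRAY),3)
m=((g>150)).astype(np.uint8); n,l,st,ce=cv2.connectedComponentsWithStats(m)
for i in range(1,n):
    if st[i,4]>400: print(st[i],ce[i].round(1))
r=cv2.HoughCircles(g[:330],cv2.HOUGH_GRADIENT,1,20,param1=100,param2=20,minRadius=18,maxRadius=36)
if r is not None:
    for c in r[0][:6]: print(c,onz(C,[c[:2]],328)[0].round(1))
```

```text
44.95 [ 481.34549725 -317.38398681  364.13942318] [ 3.14150710e+00 -4.14821033e-04 -5.14324660e-02] [-7.15937796e-01  3.82748071e-01  1.09296807e+00  1.89307753e-04
  1.66549719e+00  9.06308952e-01]
[[322.41128814 269.60643683]
 [321.97770055 238.68808036]]
[ 537    0  103  104 4670] [600.   36.2]
[  0  42  58  30 599] [39.4 55. ]
[ 91  47  22  31 428] [101.1  64.8]
[121  52  33  36 746] [137.1  68.8]
[586  72  29  31 437] [597.5  89.6]
[  223    81   199   115 13269] [314.4 135.8]
[ 391   90  133   75 6557] [459.8 123. ]
[  350   106   290   198 15913] [481.  198.7]
[109 118  45  95 890] [136.8 166.5]
[  35  129   53   45 1004] [ 61.3 149.4]
[115 152  23  54 515] [126.1 178.2]
[  0 173  27  42 429] [ 14.1 194.2]
[188 177  49  47 955] [207.4 199.2]
[578 193  62  20 706] [617.1 200.1]
[ 300  220   47   73 2009] [323.3 262.4]
[   0  232   50   79 2090] [ 18.  268.2]
[ 187  273   57   39 1237] [215.4 292.9]
[192 349  27  22 493] [205.1 358.3]
[    0   429   445    51 20208] [222.5 455.6]
[222.5 228.5  19. ] [ 506.8 -266.9  328. ]
[321.5 205.5  35.4] [ 516.3 -319.8  328. ]
[323.5 263.5  22.8] [ 484.5 -319.3  328. ]
[ 58.5  154.5   18.35] [ 550.  -187.2  328. ]
[105.5  69.5  21.7] [ 588.4 -219.4  328. ]
[605.5  81.5  19.9] [ 571.  -461.8  328. ]
```

Call:
arm_command([
  [0,0.06,0.7],
  [0,0,0.8],
  [0,0,0.8],
  [0,0,0.6],
  [0,0,0],
], gripper=[64,64,64,64,64], twist=[0,0,0,0,0])

```text
time: 45.62
tool_pos: [480.8, -319.1, 290.4]
tcp_rot: [-3.14, 0.002, -0.052]
contact_force: [-0.2, -0.1, 0.9]
grip_width: 64.0
finger_force: 0.0
```

Call:
arm_command([
  [0,0,0],
  [0,0,0],
  [0,0,0],
  [0,0,0],
  [0,0,0],
], gripper=[22,22,22,22,22], twist=[0,0,0,0,0])

```text
time: 46.25
tool_pos: [481.0, -319.3, 291.6]
tcp_rot: [-3.141, -0.0, -0.052]
contact_force: [-0.5, 0.8, 0.7]
grip_width: 25.8
finger_force: 30.0
```

Call:
arm_command([
  [0.04,-0.25,0],
  [0.07,-0.5,0],
  [0.07,-0.5,0],
  [0.07,-0.5,0],
  [0.07,-0.5,0],
], gripper=[22,22,22,22,22], twist=[0,0,0,0,0])

```text
time: 46.88
tool_pos: [492.6, -265.1, 291.5]
tcp_rot: [3.138, -0.002, -0.054]
contact_force: [2.0, -8.1, -2.6]
grip_width: 25.4
finger_force: 30.0
```

Call:
arm_command([
  [0.07,-0.5,0],
  [0.07,-0.5,0],
  [0.07,-0.5,0],
  [0.07,-0.5,0],
  [0.07,-0.5,0],
], gripper=[22,22,22,22,22], twist=[0,0,0,0,0])

```text
time: 47.5
tool_pos: [504.3, -203.1, 291.4]
tcp_rot: [3.138, -0.001, -0.054]
contact_force: [1.4, -7.7, -2.0]
grip_width: 25.3
finger_force: 30.0
```

Call:
arm_command([
  [0.065,-0.5,0],
  [0.065,-0.5,0],
  [0.065,-0.5,0],
  [0.065,-0.5,0],
  [0.065,-0.5,0],
], gripper=[22,22,22,22,22], twist=[0,0,0,0,0])

```text
time: 48.12
tool_pos: [515.5, -141.1, 291.4]
tcp_rot: [3.138, -0.001, -0.054]
contact_force: [0.9, -6.5, -0.5]
grip_width: 25.4
finger_force: 30.0
```

Call:
arm_command([
  [0.065,-0.5,0],
  [0.065,-0.5,0],
  [0.065,-0.5,0],
  [0.065,-0.5,0],
  [0.065,-0.5,0],
], gripper=[22,22,22,22,22], twist=[0,0,0,0,0])

```text
time: 48.75
tool_pos: [526.9, -79.1, 291.4]
tcp_rot: [3.138, -0.001, -0.054]
contact_force: [0.4, -7.1, -0.4]
grip_width: 25.4
finger_force: 30.0
```

Call:
arm_command([
  [0.065,-0.5,0],
  [0.065,-0.5,0],
  [0.065,-0.5,0],
  [0.065,-0.5,0],
  [0.065,-0.5,0],
], gripper=[22,22,22,22,22], twist=[0,0,0,0,0])

```text
time: 49.38
tool_pos: [538.7, -17.4, 291.4]
tcp_rot: [3.138, -0.001, -0.053]
contact_force: [2.6, -10.0, -1.3]
grip_width: 25.4
finger_force: 30.0
```

Call:
arm_command([
  [0.065,-0.5,0],
  [0.065,-0.5,0],
  [0.06,-0.4,0],
  [0,0,0],
  [0,0,0],
], gripper=[22,22,22,22,22], twist=[0,0,0,0,0])

```text
time: 50.0
tool_pos: [545.7, 18.4, 291.4]
tcp_rot: [3.14, -0.003, -0.052]
contact_force: [3.8, -2.6, -1.0]
grip_width: 25.3
finger_force: 30.0
```

Call:
arm_command([
  [0,0,0],
  [0,0,0],
  [0,0,0],
  [0,0,0],
  [0,0,-0.5],
], gripper=[64,64,64,64,64], twist=[0,0,0,0,0])

```text
time: 50.62
tool_pos: [544.3, 18.9, 303.5]
tcp_rot: [-3.141, 0.002, -0.052]
contact_force: [0.4, 1.0, 0.0]
grip_width: 63.9
finger_force: 0.0
```

Call:
arm_command([
  [0,0,-0.8],
  [0,0,-0.8],
  [0,0,-0.8],
  [0,0,-0.5],
  [0,0,0],
], gripper=[64,64,64,64,64], twist=[0,0,0,0,0])

```text
time: 51.25
tool_pos: [545.0, 18.8, 377.4]
tcp_rot: [3.141, -0.002, -0.052]
contact_force: [0.6, -0.8, -0.0]
grip_width: 64.4
finger_force: 0.0
```

Run:
```python
from h import *
S,D=cam("scene"),cam("side")
t=tri([(S,(419,244.5)),(D,(246.3,326.3))]);b=tri([(S,(425,257.5)),(D,(236.3,342.5))]);print(t,b)
# box top corners in side crop (world z~50)
q=lambda x,y:((x-400)/4+195,(y-300)/4+310)
print(onz(D,[q(430,545),q(685,535),q(685,385),q(447,393)],50).round(1))
o=get_obs();print(o["time"],o["tool_pos"]); Rm=R.from_euler('xyz',o["tcp_rot"]).as_matrix()
X=t[0]-np.array([40,0,0]); print(Rm.T@(X-o["tool_pos"])/25)
im,_=shot("scene","scene13"); im,_=shot("side","side13")
```

```text
(array([654.5, 243.2, 110.9]), [1.6, 1.6]) (array([673.2, 251.8,  74.3]), [0.0, 0.0])
[[725.  307.8  50. ]
 [609.5 286.   50. ]
 [629.7 193.4  50. ]
 [745.5 214.7  50. ]]
51.25 [545.02333889  18.78588424 377.42887274]
[ 2.2818743  -9.11100015 10.66512413]
```

Call:
arm_command([
  [0.234,-0.881,0],
  [0.234,-0.881,0],
  [0.234,-0.881,0],
  [0.234,-0.881,0],
  [0.234,-0.881,0],
], gripper=[40,20,0,0,0], twist=[0,0,0,0,0])

```text
time: 51.98
tool_pos: [579.7, 128.1, 375.5]
tcp_rot: [3.141, 0.002, -0.053]
contact_force: [-0.1, 0.8, 0.2]
grip_width: 18.5
finger_force: 0.0
```

Call:
arm_command([
  [0.234,-0.881,0.6],
  [0.234,-0.881,0.6],
  [0.234,-0.881,0.6],
  [0.234,-0.881,0.6],
  [0.234,-0.881,0.6],
], gripper=[0,0,0,0,0], twist=[0,0,0,0,0])

```text
time: 52.6
tool_pos: [615.1, 237.2, 300.1]
tcp_rot: [3.141, 0.0, -0.052]
contact_force: [0.9, -0.4, -0.7]
grip_width: 0.2
finger_force: 0.0
```

Call:
arm_command([
  [0,0,0.85],
  [0,0,0.85],
  [0,0,0.85],
  [0,0,0.85],
  [0,0,0.85],
], gripper=[0,0,0,0,0], twist=[0,0,0,0,0])

```text
time: 53.22
tool_pos: [614.9, 236.4, 193.8]
tcp_rot: [3.142, -0.0, -0.052]
contact_force: [-0.2, 0.2, 0.9]
grip_width: 0.4
finger_force: 0.0
```

Run:
```python
from h import *
o=get_obs();print(o["time"],o["tool_pos"],o["joint_positions"])
im,C=shot("wrist","wrist14")
p=proj(C,[[654.5,243.3,112],[673.2,251.8,74]]);print(p)
x,y=p[0].astype(int);g=im[max(0,y-100):y+100,max(0,x-140):x+140]
s,_=shot("scene","scene14")
cv2.imwrite("pics/c14.png",np.hstack([cv2.resize(g,(400,300)),cv2.resize(s[200:335,220:400],(400,300))])[:,:,::-1]);print(max(0,x-140),max(0,y-100),g.shape)
```

```text
53.225 [614.89233903 236.41014978 193.83444663] [ 2.50830388e-01  6.16204717e-01  1.16313530e+00 -3.01718779e-05
  1.36216848e+00  1.87394179e+00]
[[306.15806759 185.58281436]
 [294.63940749 153.03737192]]
166 85 (200, 280, 3)
```

View pics/c14.png

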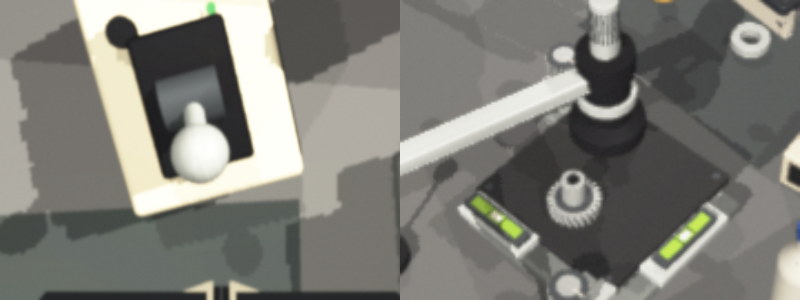

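Call:
arm_command([
  [0,0,0.9],
  [0,0,0.9],
  [0,0,0.9],
  [0,0,0.7],
  [0,0,0.45],
], gripper=[0,0,0,0,0], twist=[0,0,0,0,0])

```text
time: 53.95
tool_pos: [614.8, 235.9, 98.3]
tcp_rot: [3.142, -0.0, -0.052]
contact_force: [0.2, 0.3, -0.5]
grip_width: 0.3
finger_force: 0.0
```

Call:
arm_command([
  [0.31,-0.08,0],
  [0.31,-0.08,0],
  [0.31,-0.08,0],
  [0.31,-0.08,0],
  [0.31,-0.08,0],
], gripper=[0,0,0,0,0], twist=[0,0,0,0,0])

```text
time: 54.58
tool_pos: [654.7, 243.8, 99.1]
tcp_rot: [-3.141, -0.001, -0.052]
contact_force: [-1.3, 0.1, 1.2]
grip_width: 0.0
finger_force: 1.0
```

Call:
arm_command([
  [0.31,-0.08,0],
  [0.31,-0.08,0],
  [0,0,0],
  [0,0,0],
  [0,0,0],
], gripper=[0,0,0,0,0], twist=[0,0,0,0,0])

```text
time: 55.2
tool_pos: [669.7, 246.8, 99.0]
tcp_rot: [3.142, -0.0, -0.052]
contact_force: [0.3, -0.5, 0.5]
grip_width: 0.5
finger_force: 0.0
```

Call:
arm_command([
  [0.12,-0.03,0],
  [0.12,-0.03,0],
  [0.08,-0.02,0],
  [0,0,0],
  [0,0,0],
], gripper=[0,0,0,0,0], twist=[0,0,0,0,0])

```text
time: 55.82
tool_pos: [671.6, 247.2, 99.0]
tcp_rot: [3.137, 0.014, -0.052]
contact_force: [-24.6, -6.7, 12.8]
grip_width: -0.1
finger_force: 12.2
```

Run:
```python
from h import *
o=get_obs();print(o["time"],o["tool_pos"],o["contact_force"])
S=cam("scene");a=cv2.imread("pics/scene0.png")
for n in("scene","side"):
    im,C=shot(n,n+"15"); p=proj(C,[[654.5,243.3,112],[697,251.5,112]]).astype(int); print(n,p.tolist())
    x0,y0=p.min(0)-22; x1,y1=p.max(0)+22; c=im[y0:y1,x0:x1]; h=cv2.cvtColor(c,cv2.COLOR_RGB2HSV)
    g=cv2.cvtColor(c,cv2.COLOR_RGB2GRAY); r=cv2.HoughCircles(g,cv2.HOUGH_GRADIENT,1,8,param1=80,param2=9,minRadius=4,maxRadius=9)
    if r is not None: print([(round(float(k[0]+x0),1),round(float(k[1]+y0),1),round(float(k[2]),1)) for k in r[0][:6]])
```

```text
55.825 [671.55282926 247.16852976  98.95708934] [-24.64027426  -6.74485009  12.81890486]
scene [[418, 243], [435, 252]]
[(440.5, 239.5, 8.4), (415.5, 243.5, 7.3), (427.5, 248.5, 6.0), (436.5, 252.5, 5.0), (447.5, 230.5, 7.3)]
side [[245, 326], [221, 327]]
[(240.5, 315.5, 4.6)]
```

Call:
arm_command([
  [-0.3,0.08,0],
  [-0.6,0.15,0],
  [-0.6,0.15,0],
  [-0.6,0.15,0],
  [0,0,-0.5],
], gripper=[0,0,0,0,0], twist=[0,0,0,0,0])

```text
time: 56.55
tool_pos: [623.7, 237.8, 111.2]
tcp_rot: [3.141, 0.002, -0.052]
contact_force: [0.3, 0.2, 0.4]
grip_width: 0.4
finger_force: 0.0
```

Call:
arm_command([
  [0,0,-0.9],
  [0,0,-0.9],
  [0,0,-0.9],
  [0,0,-0.9],
  [0,0,0],
], gripper=[0,0,0,0,0], twist=[0,0,0,0,0])

```text
time: 57.18
tool_pos: [626.5, 238.3, 204.4]
tcp_rot: [-3.14, -0.006, -0.052]
contact_force: [-0.4, -0.4, 0.4]
grip_width: 0.7
finger_force: 0.0
```

Run:
```python
from h import *
im,C=shot("wrist","wrist16"); print(get_obs()["time"],get_obs()["tool_pos"])
p=proj(C,[[654.5,243.3,112],[697,251.5,112]]); print("old/new tip px",p.round(0).tolist())
g=cv2.medianBlur(cv2.cvtColor(im,cv2.COLOR_RGB2GRAY),3); r=cv2.HoughCircles(g,cv2.HOUGH_GRADIENT,1,15,param1=100,param2=15,minRadius=12,maxRadius=24)
if r is not None: print([(k.round(1).tolist(),onz(C,[k[:2]],112)[0].round(0).tolist()) for k in r[0] if 100<k[1]<0 or abs(k[0]-300)<90])
for r in vials(im,C,z=72,v=False): print(r)
L={}
for n in("scene","side"):
    im,C=shot(n,n+"16"); q=proj(C,[[545.5,18,328],[545.5,18,300]]); x,y=q[0].astype(int); print(n,q.round(1).tolist())
    c=im[y-25:y+40,x-30:x+30]; hh=cv2.cvtColor(c,cv2.COLOR_RGB2HSV); m=((hh[...,2]>150)&(hh[...,1]<50)).astype(np.uint8)
    nn,l,st,ce=cv2.connectedComponentsWithStats(m)
    for i in range(1,nn):
        if st[i,4]>40: print("  bright",st[i][0]+x-30,st[i][1]+y-25,st[i][2:].tolist(),(ce[i]+[x-30,y-25]).round(1))
    hs=cv2.cvtColor(im,cv2.COLOR_RGB2HSV); P=proj(C,[[652,29,74],[511,-92,74]])
    for v,(a,b) in zip("AB",P.astype(int)):
        w=im[b-16:b+16,a-22:a+22]; w2=cv2.cvtColor(w,cv2.COLOR_RGB2HSV)
        ym=(w2[...,0]>20)&(w2[...,0]<45)&(w2[...,1]>110)&(w2[...,2]>90); ys,xs=np.where(ym)
        print("  vial",v,len(xs), (xs.min()+a-22,xs.max()+a-22,ys.min()+b-16,ys.max()+b-16) if len(xs) else None)
```

```text
57.225 [625.57487017 238.09732572 202.54556419]
old/new tip px [[311.0, 201.0], [294.0, 137.0]]
[([292.5, 138.5, 19.899999618530273], [696.0, 253.0, 112.0])]
(array([646. ,  55.8,  72. ]), array([652.9, -13. ,  72. ]), -1.29, 69.1, 156)
(array([564.9, 249.7,  72. ]), array([506. , 253.2,  72. ]), -0.76, 59.0, 0)
(array([559.6, 234. ,  72. ]), array([513.1, 235.2,  72. ]), -0.47, 46.5, 0)
(array([484.1, 242. ,  72. ]), array([478.2, 117.9,  72. ]), -0.22, 124.3, 0)
scene [[307.8, 196.0], [308.2, 206.8]]
  bright 304 194 [15, 33, 286] [311.2 208.5]
  bright 289 221 [9, 8, 58] [293.3 224.2]
  vial A 115 (np.int64(337), np.int64(358), np.int64(296), np.int64(316))
  vial B 107 (np.int64(252), np.int64(274), np.int64(288), np.int64(306))
side [[319.9, 167.9], [320.0, 180.4]]
  bright 289 148 [60, 44, 887] [320.3 170.4]
  bright 335 167 [14, 23, 167] [343.7 181. ]
  bright 311 190 [9, 8, 44] [313.9 193.8]
  bright 331 196 [18, 11, 172] [339.1 201.7]
  vial A 3 (np.int64(270), np.int64(274), np.int64(252), np.int64(271))
  vial B 45 (np.int64(333), np.int64(354), np.int64(237), np.int64(240))
```

Run:
```python
from h import *
S,D=cam("scene"),cam("side")
print("bias",proj(S,[[481,-319.2,328],[481,-319.2,270]]).round(1).tolist())
# post blob in scene, before (scene11) and now (scene16), same mask
for f,X in(("scene11",[481,-319.2,328]),("scene14",[545.6,18.4,328]),("scene16",[545.6,18.4,328])):
    im=cv2.imread(f"pics/{f}.png")[:,:,::-1].copy(); x,y=proj(S,[X])[0].astype(int)
    c=im[y-25:y+40,x-30:x+30]; hh=cv2.cvtColor(c,cv2.COLOR_RGB2HSV)
    n,l,st,ce=cv2.connectedComponentsWithStats(((hh[...,2]>150)&(hh[...,1]<50)).astype(np.uint8)); i=1+st[1:,4].argmax()
    px=(st[i][0]+x-30+st[i][2]/2-.5, st[i][1]+y-25+5); print(f,proj(S,[X])[0].round(1),px,st[i],onz(S,[px],328).round(1))
im,C=shot("wrist","wrist17"); print(get_obs()["tool_pos"])
for r in vials(im,C,z=72)[:1]: pass
q=proj(C,[[546,17.5,328],[546,17.5,240]]); print(q)
```

```text
bias [[123.8, 273.5], [133.7, 294.7]]
scene11 [123.8 273.5] (np.float64(128.0), np.int64(273)) [ 24  20  23  35 337] [[ 484.6 -313.8  328. ]]
scene14 [308.  195.9] (np.float64(311.0), np.int64(199)) [ 27  24  15  33 284] [[555.6  17.  328. ]]
scene16 [308.  195.9] (np.float64(311.0), np.int64(199)) [ 27  24  15  33 286] [[555.6  17.  328. ]]
[624.2860847  237.80294905 200.19052869]
(array([646.4,  55.5,  72. ]), array([652.5, -10.5,  72. ]), -0.05, 66.3, 160)
prof [(144, 76), (219, 20), (238, 0), (239, 0), (238, 0), (238, 0), (238, 0), (238, 0), (238, 0), (238, 0), (238, 0), (238, 0), (238, 0), (238, 0), (238, 0), (238, 0), (238, 0), (237, 0), (229, 2), (169, 25), (189, 46), (223, 118), (229, 185), (245, 222), (253, 244), (255, 253), (255, 255), (255, 255), (255, 255), (255, 255), (255, 255), (255, 254), (243, 209), (167, 62), (182, 21), (232, 0), (236, 0), (236, 0), (236, 0), (236, 0), (236, 0), (236, 0), (236, 0), (236, 0), (236, 0), (235, 0), (236, 0), (236, 0), (236, 0), (235, 0), (235, 0), (223, 26), (157, 82), (107, 100)]
(array([562.7, 248.8,  72. ]), array([508.1, 252.1,  72.
[... 2014 characters left out ...]
ay([488.1, 399. ,  72. ]), 0.15, 59.2, 0)
prof [(173, 41), (161, 37), (150, 35), (142, 34), (137, 33), (135, 32), (135, 32), (135, 33), (135, 32), (137, 33), (148, 35), (167, 39), (185, 42), (193, 45), (194, 44), (194, 45), (195, 45), (195, 45), (194, 45), (195, 46), (194, 44), (194, 45), (193, 46), (189, 45), (180, 41), (169, 39), (157, 36), (147, 35), (142, 34), (139, 33), (138, 33), (138, 33), (139, 34), (140, 33), (148, 35), (164, 39), (181, 42), (193, 45), (196, 45), (196, 46), (197, 47), (197, 46), (196, 45), (196, 46), (196, 45), (196, 44), (196, 46), (195, 45), (192, 46), (185, 44), (174, 41), (161, 37), (152, 36), (145, 34)]
[[910.81994462 566.80506495]
 [829.99350643 468.46108424]]
```

```bash
python3 -c "
from plant import *
print(close_job())"
```

```text
the job is handed in; nothing more can be done
None
```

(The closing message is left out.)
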